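Weigh the tin from behind the sample jars

TASK

The silver aluminium tin stands hemmed in behind three sample jars: first stand all three jars in the black side tray, leaving the tin where it is, and then set the tin on the middle of the scale's weighing plate while the jars are still in the side tray. After that, put each jar back in the middle of the spot of its own cap colour, and leave the tin on the scale. Keep the jars and the tin upright throughout, and leave the brass tin alone.

Things in the scene. Friction and masses are not known exactly. Their poses are not given: they have to be found in the camera images.
- jar_red: Loose closed sample jar, white with red cap and red band; 123 mm tall, body 58 mm in diameter, 0.2 to 0.42 kg. The cap (54 mm in diameter, the top 37 mm) can be gripped from above. Origin: centre of the underside; z up; round. At the start it stands on the red spot, one of three jars in a crescent around the aluminium tin, neighbours 80 mm apart between centres.
- jar_yellow: Loose closed sample jar, white with yellow cap and yellow band; 123 mm tall, body 58 mm in diameter, 0.2 to 0.42 kg. The cap (54 mm in diameter, the top 37 mm) can be gripped from above. Origin: centre of the underside; z up; round. At the start it stands on the yellow spot, one of three jars in a crescent around the aluminium tin, neighbours 80 mm apart between centres.
- jar_blue: Loose closed sample jar, white with blue cap and blue band; 123 mm tall, body 58 mm in diameter, 0.2 to 0.42 kg. The cap (54 mm in diameter, the top 37 mm) can be gripped from above. Origin: centre of the underside; z up; round. At the start it stands on the blue spot, one of three jars in a crescent around the aluminium tin, neighbours 80 mm apart between centres.
- spot_red: Flat red disc, 78 mm across, on the floor of the fixed white storage tray (240 by 230 mm, rim 12 mm above the bench): home of the red jar. Origin: its centre, 5 mm above the bench, where a jar rests. x along the tray's depth, away from the robot; all three have one yaw. Two lie 132 mm apart along y, the third midway and 46 mm nearer the robot; colours vary.
- spot_yellow: Flat yellow disc, 78 mm across, on the floor of the fixed white storage tray (240 by 230 mm, rim 12 mm above the bench): home of the yellow jar. Origin: its centre, 5 mm above the bench, where a jar rests. x along the tray's depth, away from the robot; all three have one yaw. Two lie 132 mm apart along y, the third midway and 46 mm nearer the robot; colours vary.
- spot_blue: Flat blue disc, 78 mm across, on the floor of the fixed white storage tray (240 by 230 mm, rim 12 mm above the bench): home of the blue jar. Origin: its centre, 5 mm above the bench, where a jar rests. x along the tray's depth, away from the robot; all three have one yaw. Two lie 132 mm apart along y, the third midway and 46 mm nearer the robot; colours vary.
- tin: Loose silver aluminium tin with lid, grey disc on top; 40 mm tall, 50 mm in diameter (lid, top 10 mm: 52), 0.1 to 0.21 kg. Origin: centre of the underside; z up; round. Stands on the white tray's floor, 5 mm above the bench, about 66 mm beyond each jar's centre, so the gripper cannot come down to it past the jars. Beside it along y the tray is then clear for 105 mm each way.
- scale_pan (a point): Centre of the top of the scale's round dark steel weighing plate, 130 mm across with a green disc 68 mm across in its middle; 58 mm above the bench, rigid, the highest part of the scale. z up; x away from the display. The fixed white scale, 250 by 190 mm, stands left or right of the white tray.
- tray: Empty shallow black side tray, fixed, 290 mm along its x (roughly away from the robot), 130 mm along y, rim 12 mm above the bench, walls 5 mm. Origin: centre of its underside; inner floor 5 mm above that, 280 by 120 mm: room for three jars in a row along x. On the other side of the white tray from the scale.
- brass_tin: Loose brass-coloured tin, shaped like the aluminium one (40 mm tall, 52 mm in diameter, brown disc on top), on the white tray's floor by its far rim, 70 mm or more beyond the aluminium tin between centres. Leave it alone. Origin: centre of the underside; z up.
Mind the look-alikes: they are no part of the job. There is more than one size of the tin; the one meant has the size given above. There is more than one size of the jar_red; the job needs the smaller.

How it is judged:
By the outcome, as a careful person would: the job done as asked, in the order asked, and still so for the second after the job is handed in, with the robot touching nothing.
It also fails if it takes over 138 s, if anything falls off the work surface, if the arm or the gripper's body presses on something with over 40 N, if the wrist force passes 120 N, or if a joint passes its speed limit or range.

ROBOT

A 7-joint arm with a two-finger parallel gripper is mounted at the origin on the work surface. World frame = base frame: x ahead of the robot, y to its left, z up, the work surface at z = 0. Lengths are in m, angles in rad, forces in N, time in s.
With the tool pointing down it reaches from about 0.425 to 1.025 m from the base axis. Payload 9.4 kg.
Tool frame: the origin (TCP) lies at the very end of the fingers, on their centre line; the grasp point (between the pads) lies 19 mm behind it; z points along the fingers, y is the line along which they close (so a half turn about z gives the same grasp; the last joint's range is limited). The gripper opens to 93 mm and grips with 3 to 60 N. Pads are 15 mm wide; open, the fingers measure 128 mm over their backs; the gripper's body (75 mm by 188 mm) begins 65 mm behind the grasp point.
Start: joints at [-1.18, 0.599, -0.003, 1.599, 0.002, 0.943, -0.08], TCP at [0.327, 0.647, 0.182] pointing down, gripper open.
Joint ranges: [-2.57, 2.57], [-0.35, 1.97], [-1.29, 1.29], [0.11, 2.56], [-1.05, 4.19], [0.11, 1.86], [-2.63, 2.63]. Speed limits (rad/s): [2.22, 2.22, 3.01, 3.01, 3.14, 3.14, 3.14].

INTERFACE

Orientations are given as a rotation vector (axis times angle).
In Python, from workcell import get_obs, read_camera, camera_model, close_job gives the robot as it stands.
- The arm moves only by the tool apply_moves, never from a script. Its argument "series" is a list that holds one entry, the list of rows, each a list of 6 numbers: the shift along the tool's x, y, z normalised to -1 to 1, where 1 is 25 mm, then the turn, a rotation vector about the tool's x, y, z normalised to -1 to 1, where 1 is 6 degrees. In form: [[[dx, dy, dz, ax, ay, az], ...]]. A call has 1 to 12 rows; each row shifts and turns the commanded pose from where the row before left it, along the tool's axes as they then stand; what a row does not reach is not made up. A row lasts 1/12 s, in which the tool goes at most 41.7 mm and 7.16 degrees, less where a joint would pass 70% of its speed; a pose out of reach is approached as far as the arm can. A call with a number of a shift or a turn outside -1 to 1 is refused whole. A call with a gripper value outside its range is refused whole. "claw" is the closure, from -1 (fully open) to 1 (shut), set as the call begins (left out, the last holds). The fingers move at their own pace and stop on an object; the grip force is fixed at half the most. Time passes only in rows, so rows that do not move let the fingers close. It gives the time, the measured TCP pose, the force, the opening and the grip force at its end, in the units of the state.
- get_obs(): the state, without advancing time (a new reading comes with each control period).
- read_camera(name): name is "scene" or "top" or "wrist"; returns the picture (384x512x3 uint8, red, green, blue); there is no depth.
- camera_model(name): a dict with "fov_y" (degrees; the focal length in pixels is half the picture's height over the tangent of half this angle, whatever the lens; pixels are square), "cx", "cy" (the principal point, pixels), "world_from_camera" (4x4, takes a point from camera to world coordinates); the wrist camera has in their place "mount" (4x4, takes a point from camera to tool coordinates, whose origin is the TCP and whose axes are the flange's). Camera axes: x right, y down, z forward; pixel columns grow to the right and rows downward; lengths in m; the calibration is good to about 2 mm. A picture is of the moment at which its call begins: read the wrist's pose just before it. camera_model takes no time and is no camera call.
- close_job(): hands the job in; it is judged then, once.
The state is a dict: "time_s": time; "joint_pos": joint angles; "dq": joint speeds; "effort": joint torques, N m; "tool_pos": TCP position; "orientation": TCP orientation; "force": force on the tool from outside, world axes, zero at the start; "ft_torque": the same for the moment, N m; "grip_width": finger opening in m; "finger_force": force on a finger pad.
Only numpy, scipy, OpenCV 4.12 (cv2) and the standard library are available. Lean on these libraries where they do the work, as an engineer would, in place of code of your own. Each camera call takes 0.05 s, during which the arm holds its last target. There are 200 camera calls.

## Working session

There is one attempt and no reset: what is moved stays moved. The work goes in short steps, Python scripts to look and compute and a tool call to move; the robot and the scene stay as the last step left them, time stands still between calls to the robot, and variables do not carry over. Pictures are saved under pics/ and viewed, at most 14 in all, crops included, and the job is handed in when it is done.

Besides the shell and the picture viewer there is one more tool, called after "Request:" by a JSON object that holds its "op" and its "data", one argument or row to a line. apply_moves: Moves the arm, as the interface text tells. Scaled input: -1 to 1 covers 25 mm each way for a shift and 6 degrees each way for a turn. Its arguments: {"type":"object","properties":{"series":{"type":"array"},"claw":{"type":"number"}},"required":["series"]}

```bash
mkdir -p pics; cat > h.py <<'E'
import numpy as np, cv2
from workcell import get_obs, read_camera, camera_model
from scipy.spatial.transform import Rotation as R
def snap(n,f):
    o=get_obs(); im=read_camera(n); cv2.imwrite(f'pics/{f}.png',im[:,:,::-1]); return im,o
def cam(n,o=None):
    m=camera_model(n); f=192/np.tan(np.radians(m['fov_y'])/2)
    if 'mount' in m:
        T=np.eye(4);T[:3,:3]=R.from_rotvec(o['orientation']).as_matrix();T[:3,3]=o['tool_pos'];W=T@np.array(m['mount'])
    else: W=np.array(m['world_from_camera'])
    return f,m['cx'],m['cy'],W
def ray(c,u,v):
    f,cx,cy,W=c; d=W[:3,:3]@np.array([(u-cx)/f,(v-cy)/f,1]); return W[:3,3],d
def onz(c,u,v,z):
    p,d=ray(c,u,v); return p+d*(z-p[2])/d[2]
def tri(c1,a,c2,b):
    p,d=ray(c1,*a);q,e=ray(c2,*b);s=np.linalg.lstsq(np.c_[d,-e],q-p,rcond=None)[0]
    x,y=p+d*s[0],q+e*s[1]; return (x+y)/2,np.linalg.norm(x-y)
def proj(c,P):
    f,cx,cy,W=c;x=W[:3,:3].T@(np.array(P)-W[:3,3]);return x[:2]/x[2]*f+[cx,cy]
E
python3 - <<'E'
from h import *
for n in('scene','top','wrist'):
    im,o=snap(n,n+'0'); print(n,camera_model(n)) 
print(o)
a=[cv2.imread(f'pics/{n}0.png') for n in('scene','top')]
E
ls; ls pics
```

```text
scene {'fov_y': 53.102791138162644, 'cx': 256.31924174373455, 'cy': 198.09096218195182, 'world_from_camera': array([[ 0.16195289,  0.63636624, -0.75419445,  1.23893154],
       [ 0.98653959, -0.12191891,  0.10897437, -0.12554601],
       [-0.02260295, -0.7616914 , -0.64754561,  0.72576524],
       [ 0.        ,  0.        ,  0.        ,  1.        ]])}
top {'fov_y': 42.36180313889489, 'cx': 262.1627071713, 'cy': 199.4765291364795, 'world_from_camera': array([[ 2.07356366e-02, -9.97255995e-01,  7.10669620e-02,
         4.53154159e-01],
       [-9.99782901e-01, -2.08285785e-02, -5.66928047e-04,
        -7.69553444e-03],
       [ 2.04559619e-03, -7.10397778e-02, -9.97471386e-01,
         1.11365554e+00],
       [ 0.00000000e+00,  0.00000000e+00,  0.00000000e+00,
         1.00000000e+00]])}
wrist {'fov_y': 61.07439893887802, 'cx': 262.2122439404035, 'cy': 194.0287097651307, 'mount': array([[ 5.36802018e-04, -9.62739879e-01, -2.70428618e-01,
         7.48131865e-02],
       [ 9.99999846e-01,  4.78587719e-04,  2.81207119e-04,
        -5.14641179e-04],
       [-1.41305492e-04, -2.70428728e-
[... 199 characters left out ...]
00258482,  1.60002172,  0.00183477,
        0.94291395, -0.07977546]), 'dq': array([ 1.57653246e-04, -1.24364116e-03, -2.22551169e-04, -1.93774739e-03,
        4.55252389e-05, -1.12781690e-03,  1.81314211e-04]), 'effort': array([ 5.14062471e-03, -7.66548371e+01,  1.50243569e+00, -2.52935475e+01,
       -5.22421533e-02,  1.34053166e-02,  3.64661628e-05]), 'tool_pos': array([0.32669817, 0.64668245, 0.18143902]), 'orientation': array([-7.27865253e-01, -3.05591234e+00,  2.19273629e-03]), 'force': array([0.40259549, 0.50339679, 0.42057943]), 'ft_torque': array([-0.0165767 , -0.00501905,  0.00943343]), 'finger_force': 0.0, 'grip_width': 0.09316395768054991}
h.py
pics
scene0.png
top0.png
wrist0.png
```

View pics/scene0.png

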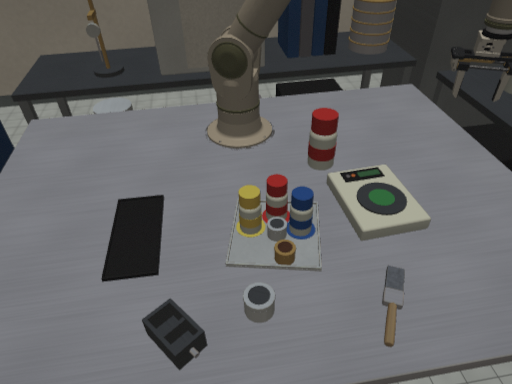

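View pics/top0.png

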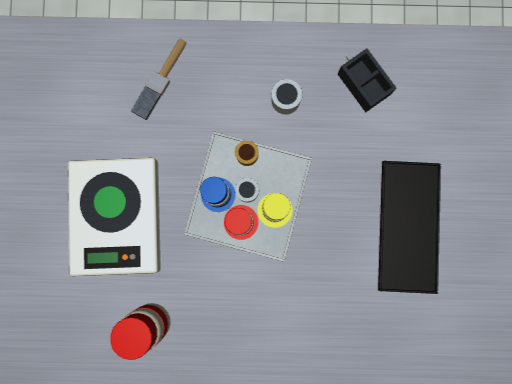

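The scene view shows the yellow cap at (249,193), red at (277,185) and blue at (302,197). The silver tin is between them at (277,228) and the brass tin at (285,252). Two candidates each:
- **Red jar:** (277,185) in the tray, or the large one at (323,120) near the scale.
- **Silver tin:** (277,228) in the tray, or the large one at (259,300) on the bench.

The ones in the tray fit the description because they are smaller and stand in the crescent. I'll confirm that in an enlarged crop.

```bash
python3 - <<'E'
import cv2,numpy as np
s=cv2.imread('pics/scene0.png');t=cv2.imread('pics/top0.png')
a=cv2.resize(s[165:275,220:330],(396,396),interpolation=cv2.INTER_CUBIC);b=cv2.resize(t[130:262,183:315],(396,396),interpolation=cv2.INTER_CUBIC)
cv2.imwrite('pics/crop.png',np.hstack([a,b]))
h=cv2.cvtColor(t,cv2.COLOR_BGR2HSV)
for y,x in[(192,213),(207,225),(220,238),(235,248),(207,277),(222,270),(190,247),(183,247)]:print(x,y,h[y,x])
E
```

```text
213 192 [109 176 198]
225 207 [108 176 200]
238 220 [  2 184 218]
248 235 [  2 182 218]
277 207 [ 31 167 226]
270 222 [ 31 167 226]
247 190 [107  39  59]
247 183 [105  43  60]
```

View pics/crop.png

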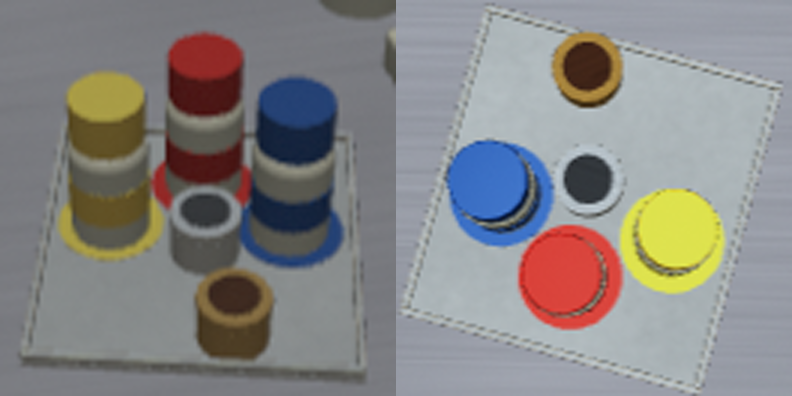

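The crop confirms it: the three small jars surround the small silver tin with the grey disc (crop 205,210 / 587,180), and the brass tin is beyond it. Next I measure from both views.

```bash
cat > m.py <<'E'
from h import *
def mask(im,c,vmin=60):
    h=cv2.cvtColor(im,cv2.COLOR_RGB2HSV);H,S,V=[h[...,i].astype(int) for i in range(3)]
    r={'red':(H<8)|(H>172),'yellow':(H>19)&(H<38),'blue':(H>100)&(H<125),'green':(H>45)&(H<85)}[c]
    return (r&(S>110)&(V>vmin)).astype(np.uint8)
def roi(m,b):
    o=np.zeros_like(m);o[b[1]:b[3],b[0]:b[2]]=m[b[1]:b[3],b[0]:b[2]];return o
def big(m):
    cs=cv2.findContours(m,cv2.RETR_EXTERNAL,cv2.CHAIN_APPROX_NONE)[0];return max(cs,key=cv2.contourArea)[:,0,:].astype(float)
def circ(c,pts,z,r,tol=.0018):
    P=np.array([onz(c,u,v,z)[:2] for u,v in pts]);rng=np.random.default_rng(0);best=(0,)
    for _ in range(1500):
        a,b=P[rng.choice(len(P),2,0)];d=b-a;l=np.hypot(*d)
        if not .4*r<l<2*r: continue
        for s in(1,-1):
            q=(a+b)/2+s*np.sqrt(r*r-l*l/4)*np.array([-d[1],d[0]])/l
            k=abs(np.hypot(*(P-q).T)-r)<tol
            if k.sum()>best[0]:best=(k.sum(),q,k)
    from scipy.optimize import least_squares
    K=P[best[2]];q=least_squares(lambda x:np.hypot(*(K-x).T)-r,best[1]).x
    return q,best[0],len(P)
E
python3 - <<'E'
from m import *
t=cv2.imread('pics/top0.png')[:,:,::-1].copy();s=cv2.imread('pics/scene0.png')[:,:,::-1].copy()
ct,cs=cam('top'),cam('scene')
bt=(190,130,310,262);bs=(225,165,330,268)
px=.0006
for c in('red','yellow','blue'):
    cb=big(roi(mask(t,c),bt))
    sp=circ(ct,cb,.005,.0388);
    # cap top face in scene: brightest component of the colour, upper cap
    m=roi(mask(s,c),bs);V=s.max(2)
    n,l,st,ce=cv2.connectedComponentsWithStats(m);i=min([k for k in range(1,n) if st[k,4]>150],key=lambda k:st[k,1])
    vv=V[l==i];th,_=cv2.threshold(vv.reshape(-1,1),0,255,cv2.THRESH_OTSU);
    f=big(((l==i)&(V>th)).astype(np.uint8));e=cv2.fitEllipse(f.astype(np.float32));
    sc=circ(cs,f,.123,.0265)
    # cap in top: edge inside? circle at cap height
    g=cv2.Canny(roi(t[:,:,::-1].copy().max(2)*0+cv2.cvtColor(t,cv2.COLOR_RGB2GRAY),bt),30,80)
    q=onz(cs,*e[0],.123)
    uv=proj(ct,q);yy,xx=np.nonzero(g);k=np.hypot(xx-uv[0],yy-uv[1])<24
    tc=circ(ct,np.c_[xx[k],yy[k]],.123,.027,.0012)
    u=proj(ct,[*tc[0],.123]);P,d=tri(cs,e[0],ct,u)
    print(c,'spot',sp,'scene cap',sc,q[:2],'top cap',tc,'tri',P,d)
for n,b1,b2 in(('tin',(225,165,262,205),(262,212,292,240)),('brass',(233,140,262,168),(272,240,300,266))):
    cc=[]
    for im,b in((t,b1),(s,b2)):
        V=im.max(2);m=roi(((V<75)).astype(np.uint8),b);k=big(m);cc.append(cv2.fitEllipse(k.astype(np.float32)));
    print(n,cc,tri(ct,cc[0][0],cs,cc[1][0]),onz(ct,*cc[0][0],.045))
a=big(roi(mask(t,'green'),(70,160,155,235)));b=big(roi(mask(s,'green',40),(355,178,410,215)))
ea,eb=cv2.fitEllipse(a.astype(np.float32)),cv2.fitEllipse(b.astype(np.float32))
print('pan',ea,eb,tri(ct,ea[0],cs,eb[0]),onz(ct,*ea[0],.058))
k=big(roi((t.max(2)<70).astype(np.uint8),(365,150,450,305)));r=cv2.minAreaRect(k.astype(np.float32))
print('tray',onz(ct,*r[0],.010),[onz(ct,*p,.010)[:2].round(4) for p in cv2.boxPoints(r)])
k2=big(roi((s.max(2)<70).astype(np.uint8),(95,180,175,285)));
ap=cv2.approxPolyDP(k2.astype(np.float32)[:,None],8,True)[:,0];print('tray scene',[onz(cs,*p,.010)[:2].round(4) for p in ap])
E
```

```text
red spot (array([0.48076695, 0.03925676]), np.int64(81), 95) scene cap (array([0.47544079, 0.03814016]), np.int64(32), 47) [0.47742645 0.03794787] top cap (array([0.4828163 , 0.03956138]), np.int64(52), 329) tri [0.48248457 0.03813992 0.1269003 ] 0.002504523838404465
yellow spot (array([ 0.5099334 , -0.03628091]), np.int64(82), 96) scene cap (array([ 0.50789139, -0.03765441]), np.int64(33), 47) [ 0.50911505 -0.03828991] top cap (array([ 0.5101631, -0.0383547]), np.int64(56), 326) tri [ 0.51011068 -0.03836887  0.12381689] 7.962298205369548e-05
blue spot (array([0.54262464, 0.09250282]), np.int64(74), 100) scene cap (array([0.54079924, 0.08791394]), np.int64(28), 48) [0.5391414  0.08948985] top cap (array([0.54251903, 0.09274478]), np.int64(56), 348) tri [0.54191186 0.0906232  0.12528175] 0.0038382690088855226
tin [((246.3907012939453, 189.29771423339844), (13.964941024780273, 15.130006790161133), 175.48934936523438), ((276.5546569824219, 222.89466857910156), (8.175004959106445, 11.655057907104492), 91.31240844726562)] (array([0.55057885, 0.02518249, 0.04379716]), np.float64(0.00233975
[... 273 characters left out ...]
88519, 0.0276757 , 0.04358289]), np.float64(0.0022846253344836376)) [0.63285953 0.02875209 0.045     ]
pan ((109.3866958618164, 201.59930419921875), (30.948823928833008, 31.825166702270508), 54.951026916503906) ((381.2946472167969, 196.83920288085938), (14.566747665405273, 25.63261604309082), 101.52511596679688) (array([0.5168299 , 0.31710364, 0.05622104]), np.float64(0.001980136137698341)) [0.51701874 0.31754953 0.058     ]
tray [ 0.47756243 -0.33679558  0.01      ] [array([ 0.3342, -0.2668]), array([ 0.6251, -0.275 ]), array([ 0.6237, -0.4081]), array([ 0.3327, -0.3975])]
tray scene [array([ 0.3395, -0.2744]), array([ 0.3383, -0.4002]), array([ 0.628 , -0.4055]), array([ 0.6307, -0.277 ])]
```

Request:
{"op": "apply_moves", "data": {
  "series": [
    [[0,0,-1,0,0,-0.5],[0,0,-1,0,0,-0.55],[0,0,-1,0,0,-0.55],[0,0,-1,0,0,-0.5],[-0.45,-0.9,0,0,0,0],[-0.45,-0.9,0,0,0,0],[-0.45,-0.9,0,0,0,0],[-0.45,-0.9,0,0,0,0],[-0.45,-0.9,0,0,0,0],[-0.45,-0.9,0,0,0,0],[-0.45,-0.9,0,0,0,0],[-0.45,-0.9,0,0,0,0]]
  ],
  "claw": -1
}}

```text
time_s: 1.15
tool_pos: [0.3701, 0.4491, 0.282]
orientation: [-0.388, -3.117, 0.001]
force: [0.5, 0.5, 0.2]
grip_width: 0.093
finger_force: 0.0
```

Request:
{"op": "apply_moves", "data": {
  "series": [
    [[-0.45,-0.9,0,0,0,0],[-0.45,-0.9,0,0,0,0],[-0.45,-0.9,0,0,0,0],[-0.45,-0.9,0,0,0,0],[-0.45,-0.9,0,0,0,0],[-0.45,-0.9,0,0,0,0],[-0.45,-0.9,0,0,0,0],[-0.45,-0.9,0,0,0,0],[-0.45,-0.9,0,0,0,0],[-0.45,-0.9,0,0,0,0],[-0.45,-0.9,0,0,0,0],[0,0,0,0,0,0]]
  ]
}}

```text
time_s: 2.15
tool_pos: [0.4299, 0.1754, 0.2823]
orientation: [0.397, 3.116, -0.003]
force: [-0.1, -0.3, 0.3]
grip_width: 0.093
finger_force: 0.0
```

Request:
{"op": "apply_moves", "data": {
  "series": [
    [[-0.32,-0.95,0,0,0,0],[-0.32,-0.95,0,0,0,0],[-0.32,-0.95,0,0,0,0],[-0.32,-0.95,0,0,0,0],[-0.32,-0.95,0,0,0,0],[0,0,0,0,0,0]]
  ]
}}

```text
time_s: 2.65
tool_pos: [0.4388, 0.0513, 0.2823]
orientation: [0.396, 3.116, -0.002]
force: [-0.2, -0.6, 0.6]
grip_width: 0.093
finger_force: 0.0
```

```bash
cat >> h.py <<'E'
def go(x,y,z,yaw=75.8):
    o=get_obs();Rm=R.from_rotvec(o['orientation']).as_matrix();d=Rm.T@(np.array([x,y,z])-o['tool_pos'])/.025
    a=np.degrees(np.arctan2(Rm[1,1],Rm[0,1]));e=(yaw-a+180)%360-180
    w=np.radians(e);Rt=R.from_euler('z',yaw,degrees=True).as_matrix()@np.array([[0,1,0],[1,0,0],[0,0,-1.]]) # tool x->-ty perp
    Rt=np.c_[[-np.sin(np.radians(yaw)),np.cos(np.radians(yaw))*-0+0,0],[0,0,0],[0,0,-1]] if 0 else None
    c,s=np.cos(np.radians(yaw)),np.sin(np.radians(yaw));Rt=np.array([[-s,c,0],[c,s,0],[0,0,-1]])
    rv=np.degrees(R.from_matrix(Rm.T@Rt).as_rotvec())/6
    print('units',d.round(2),'turn',rv.round(2),'at',o['tool_pos'].round(4),'w',round(o['grip_width'],4),'t',round(o['time_s'],2),'q7',o['joint_pos'][6].round(2))
E
sed -i '/w=np.radians(e)/d;/Rt=np.c_/d' h.py
python3 -c "
from h import *
snap('wrist','w1');go(.48,-.02,.28)"
```

```text
units [-2.33 -2.44  0.09] turn [-0.    0.   -0.04] at [0.4389 0.0536 0.2823] w 0.093 t 2.7 q7 1.1
```

View pics/w1.png

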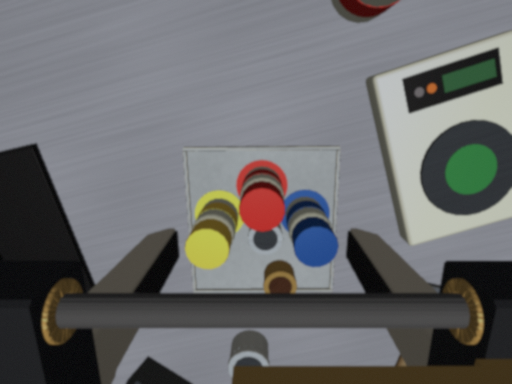

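The wrist view shows the caps at red (262,205), yellow (207,249) and blue (315,246), with the spots behind them and the tin at (265,238). I'll fit circles here and combine them with the top view.

```bash
cat > meas.py <<'E'
from m import *
def wr(w,o):
    cw=cam('wrist',o);b=(170,140,345,292)
    for c in('red','yellow','blue'):
        m=roi(mask(w,c),b);n,l,st,ce=cv2.connectedComponentsWithStats(m)
        out=[]
        for k in range(1,n):
            if st[k,4]<250: continue
            p=big((l==k).astype(np.uint8))
            out.append((st[k,4],'cap',*[np.round(v,4) for v in circ(cw,p,.128,.0265)],'spot',*[np.round(v,4) for v in circ(cw,p,.005,.0387)]))
        print(c); [print('  ',q) for q in out]
    return cw
E
python3 - <<'E'
from meas import *
w=cv2.imread('pics/w1.png')[:,:,::-1].copy();o=get_obs();cw=wr(w,o)
m=roi((w.max(2)<80).astype(np.uint8),(250,226,282,252));e=cv2.fitEllipse(big(m).astype(np.float32));print('tin',e,onz(cw,*e[0],.045),tri(cw,e[0],cam('top'),(246.39,189.3)))
b=big(roi(mask(w,'green'),(430,130,512,205)));e=cv2.fitEllipse(b.astype(np.float32));print('pan',e,onz(cw,*e[0],.058),tri(cw,e[0],cam('top'),(109.39,201.6)))
t=cv2.imread('pics/top0.png')[:,:,::-1].copy();ct=cam('top')
g=cv2.Canny(cv2.cvtColor(t,cv2.COLOR_RGB2GRAY),30,80);yy,xx=np.nonzero(g)
for c,q in(('red',(.478,.039)),('yellow',(.51,-.037)),('blue',(.541,.091))):
    uv=proj(ct,[*q,.128]);k=np.hypot(xx-uv[0],yy-uv[1])<24
    print(c,circ(ct,np.c_[xx[k],yy[k]],.128,.027,.0012))
E
```

```text
red
   (np.int32(681), 'cap', array([0.4514, 0.049 ]), np.int64(95), np.int64(148), 'spot', array([0.4842, 0.0403]), np.int64(85), np.int64(148))
   (np.int32(1748), 'cap', array([0.4802, 0.0417]), np.int64(93), np.int64(133), 'spot', array([0.5179, 0.0358]), np.int64(78), np.int64(133))
yellow
   (np.int32(761), 'cap', array([ 0.473 , -0.0069]), np.int64(79), np.int64(138), 'spot', array([ 0.5131, -0.0343]), np.int64(61), np.int64(138))
   (np.int32(1722), 'cap', array([ 0.5111, -0.0334]), np.int64(84), np.int64(132), 'spot', array([ 0.5614, -0.0653]), np.int64(55), np.int64(132))
blue
   (np.int32(397), 'cap', array([0.4965, 0.0889]), np.int64(64), np.int64(135), 'spot', array([0.5445, 0.0925]), np.int64(59), np.int64(135))
   (np.int32(1441), 'cap', array([0.5406, 0.0923]), np.int64(119), np.int64(120), 'spot', array([0.6018, 0.0946]), np.int64(54), np.int64(120))
tin ((264.91009521484375, 239.45497131347656), (17.14369010925293, 21.975738525390625), 84.40530395507812) [0.55345765 0.02775767 0.045     ] (array([0.55059296, 0.02722562, 0.0506254 ]), np.float64(0.0023750891276523955))
pan ((470.68121337890625, 168.8355255126953), (45.84756851196289, 54.69529724121094), 49.94816207885742) [0.51742692 0.31955142 0.058     ] (array([0.51639468, 0.31679449, 0.06190847]), np.float64(0.0011744862631157627))
red (array([0.48268798, 0.03920736]), np.int64(52), 335)
yellow (array([ 0.50981349, -0.03825276]), np.int64(58), 329)
blue (array([0.54198285, 0.0922733 ]), np.int64(56), 336)
```

Request:
{"op": "apply_moves", "data": {
  "series": [
    [[-0.8,-0.6,0,0,0,0],[-0.9,-0.7,0,0,0,0],[-0.9,-0.7,0,0,0,0],[-0.7,-0.5,0,0,0,0],[-0.37,-0.31,0.3,0,0,0],[0,0,0.8,0,0,0],[0,0,0.9,0,0,0],[0,0,0.7,0,0,0],[0,0,0,0,0,0],[0,0,0,0,0,0]]
  ]
}}

```text
time_s: 3.53
tool_pos: [0.5104, -0.0342, 0.2143]
orientation: [-0.386, -3.116, 0.0]
force: [0.1, 0.2, 0.1]
grip_width: 0.0932
finger_force: 0.0
```

```bash
python3 -c "
from h import *
go(.5105,-.037,.096)"
```

```text
units [-0.04 -0.1   4.73] turn [-0.   -0.02  0.01] at [ 0.5104 -0.0342  0.2143] w 0.0932 t 3.53 q7 1.38
```

Request:
{"op": "apply_moves", "data": {
  "series": [
    [[0,-0.05,0.8,0,0,0],[0,-0.05,0.9,0,0,0],[0,0,0.9,0,0,0],[0,0,0.9,0,0,0],[0,0,0.8,0,0,0],[0,0,0.4,0,0,0],[0,0,0,0,0,0],[0,0,0,0,0,0]]
  ]
}}

```text
time_s: 4.2
tool_pos: [0.5106, -0.0375, 0.098]
orientation: [0.388, 3.117, 0.0]
force: [1.2, -0.3, 0.7]
grip_width: 0.0929
finger_force: 0.0
```

Request:
{"op": "apply_moves", "data": {
  "series": [
    [[0,0,0,0,0,0],[0,0,0,0,0,0],[0,0,0,0,0,0],[0,0,0,0,0,0],[0,0,0,0,0,0],[0,0,0,0,0,0],[0,0,0,0,0,0],[0,0,0,0,0,0]]
  ],
  "claw": 1
}}

```text
time_s: 4.87
tool_pos: [0.51, -0.0377, 0.0973]
orientation: [0.388, 3.117, 0.0]
force: [-0.2, 0.7, -0.5]
grip_width: 0.0443
finger_force: 0.0
```

```bash
python3 -c "
from h import *
o=get_obs();print(o['grip_width'],o['finger_force'],o['time_s'])
a=snap('wrist','w2')[0];b=snap('scene','s2')[0];print(get_obs()['grip_width'])
cv2.imwrite('pics/c2.png',np.hstack([a,b])[:,256:,::-1][:, :768])"
```

```text
0.04432455539238094 0.0 4.8667
0.03593555663501607
```

View pics/c2.png

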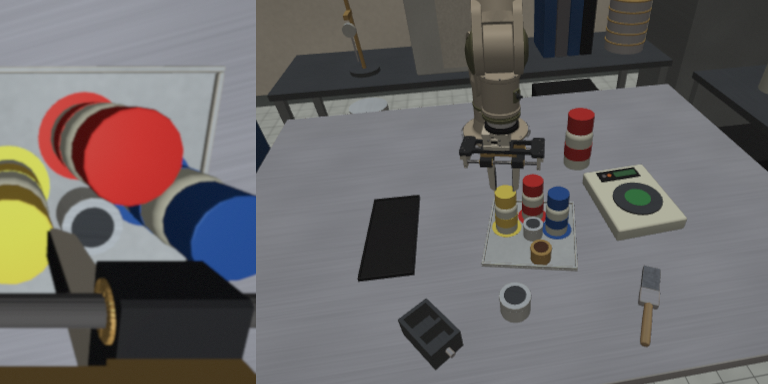

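```bash
python3 -c "
from h import *
o=get_obs();p=o['tool_pos'];print(p,o['grip_width'],o['joint_pos'])
for n in('scene','top','wrist'):
  c=cam(n,o);print(n,proj(c,p),proj(c,[.51,-.037,.128]),proj(c,p+[0,0,.08]))
a=snap('top','t2')[0];b=cv2.imread('pics/w2.png');s=cv2.imread('pics/s2.png')
cv2.imwrite('pics/c3.png',np.hstack([cv2.resize(a[120:270,170:320,::-1],(400,400)),cv2.resize(s[110:260,190:340],(400,400))]))"
```

```text
[ 0.50997634 -0.03777238  0.09720379] 0.03593555663501607 [-0.14934329  0.47664952  0.15658929  2.17114989 -0.14875567  0.5035661
  1.44345257]
scene [249.45783481 199.75537068] [249.34205687 190.23567644] [248.30949533 174.24917418]
top [276.36128873 207.34688044] [276.44735774 206.47378889] [277.65544759 205.01465216]
wrist [262.96105465 220.52791551] [264.4150616  239.13794338] [263.40408822 286.43617706]
```

View pics/c3.png

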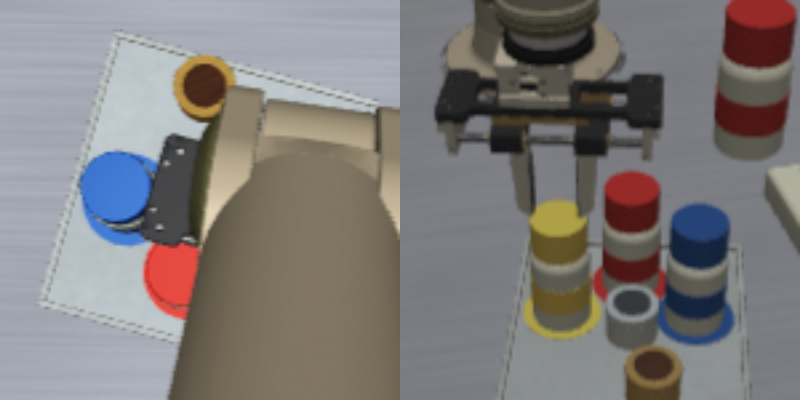

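The scene and wrist views agree that the fingers closed above the cap, with the tips ending at about z≈0.126 m and not at the reported TCP of 0.097 m. I'll raise the arm, open the gripper and measure where the fingertips really are.

Request:
{"op": "apply_moves", "data": {
  "series": [
    [[0,0,-0.6,0,0,0],[0,0,-0.9,0,0,0],[0,0,-0.9,0,0,0],[0,0,-0.9,0,0,0],[0,0,-0.6,0,0,0],[0,0,0,0,0,0],[0,0,0,0,0,0],[0,0,0,0,0,0]]
  ],
  "claw": -1
}}

```text
time_s: 5.68
tool_pos: [0.5095, -0.0376, 0.1941]
orientation: [-0.388, -3.117, 0.0]
force: [-0.1, 0.2, -0.7]
grip_width: 0.081
finger_force: 0.0
```

```bash
python3 -c "
from h import *
s,o=snap('scene','s3');w,o2=snap('wrist','w3');p=o['tool_pos'];print(p,o['grip_width'])
for n in('scene','wrist'):
  c=cam(n,o)
  T=R.from_rotvec(o['orientation']).as_matrix()
  for dz in(0,-.03):
    print(n,dz,[proj(c,p+T@[0,y,dz]).round(1) for y in(-.0465,.0465,-.064,.064)])
u,v=proj(cam('scene'),p).astype(int);print(u,v)
cv2.imwrite('pics/c4.png',np.hstack([cv2.resize(s[v-45:v+45,u-45:u+45,::-1],(396,396)),cv2.resize(w[150:290,140:380,::-1],(400,396))]))"
```

```text
[ 0.509534   -0.0376248   0.19410616] 0.08097520843787014
scene 0 [array([228.5, 167.7]), array([267.8, 169. ]), array([221.2, 167.5]), array([275.3, 169.2])]
scene -0.03 [array([227.6, 157.2]), array([267.8, 158.4]), array([220.1, 157. ]), array([275.4, 158.6])]
wrist 0 [array([192.5, 220.5]), array([333.4, 220.6]), array([166. , 220.5]), array([359.9, 220.6])]
wrist -0.03 [array([181.7, 238.8]), array([344.5, 238.9]), array([151. , 238.8]), array([375.1, 238.9])]
248 168
```

View pics/c4.png

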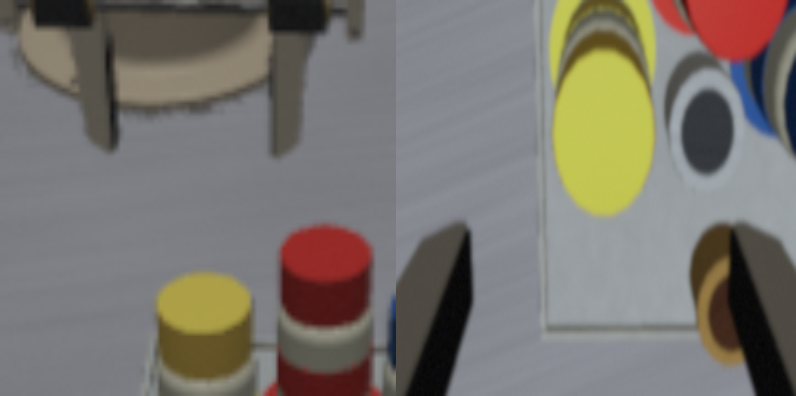

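The tips project about 30 mm short of the reported TCP in both views: scene row 157.5 against 168 expected, and the wrist rows agree. So I'll aim 30 mm lower, and place things at the same z I picked them from, since both tray floors are 5 mm.

Request:
{"op": "apply_moves", "data": {
  "series": [
    [[0,0,0.6,0,0,0],[0,0,0.9,0,0,0],[0,0,0.9,0,0,0],[0,0,0.9,0,0,0],[0,0,0.9,0,0,0],[0,0,0.6,0,0,0],[0,0,0.3,0,0,0],[0,0,0.1,0,0,0],[0,0,0,0,0,0]]
  ]
}}

```text
time_s: 6.53
tool_pos: [0.5096, -0.0379, 0.0641]
orientation: [-0.388, -3.116, 0.001]
force: [-0.3, -0.9, 0.4]
grip_width: 0.0929
finger_force: 0.0
```

Request:
{"op": "apply_moves", "data": {
  "series": [
    [[0,0,0,0,0,0],[0,0,0,0,0,0],[0,0,0,0,0,0],[0,0,0,0,0,0],[0,0,0,0,0,0],[0,0,0,0,0,0],[0,0,0,0,0,0],[0,0,0,0,0,0]]
  ],
  "claw": 1
}}

```text
time_s: 7.2
tool_pos: [0.5103, -0.0376, 0.065]
orientation: [0.388, 3.117, 0.0]
force: [0.0, 1.0, 3.0]
grip_width: 0.0531
finger_force: 30.0
```

Request:
{"op": "apply_moves", "data": {
  "series": [
    [[0,0,-0.3,0,0,0],[0,0,-0.7,0,0,0],[0,0,-0.9,0,0,0],[0,0,-0.9,0,0,0],[0,0,-0.9,0,0,0],[0,0,-0.9,0,0,0],[0,0,-0.9,0,0,0],[0,0,-0.5,0,0,0],[0,0,0,0,0,0]]
  ]
}}

```text
time_s: 7.95
tool_pos: [0.5109, -0.038, 0.2174]
orientation: [0.388, 3.114, 0.001]
force: [-0.0, -1.1, -4.0]
grip_width: 0.0534
finger_force: 30.0
```

Request:
{"op": "apply_moves", "data": {
  "series": [
    [[-0.2,-0.43,0,0,0,0],[-0.35,-0.8,0,0,0,0],[-0.43,-0.93,0,0,0,0],[-0.43,-0.93,0,0,0,0],[-0.43,-0.93,0,0,0,0],[-0.43,-0.93,0,0,0,0],[-0.43,-0.93,0,0,0,0],[-0.43,-0.93,0,0,0,0],[-0.43,-0.93,0,0,0,0],[-0.43,-0.93,0,0,0,0],[-0.43,-0.93,0,0,0,0],[-0.43,-0.93,0,0,0,0]]
  ]
}}

```text
time_s: 8.95
tool_pos: [0.5621, -0.3235, 0.2131]
orientation: [-0.388, -3.115, -0.001]
force: [0.4, -0.5, -3.2]
grip_width: 0.0529
finger_force: 30.0
```

Request:
{"op": "apply_moves", "data": {
  "series": [
    [[-0.2,-0.43,0,0,0,0],[-0.1,-0.2,0,0,0,0],[0,0,0,0,0,0],[0,0,0,0,0,0]]
  ]
}}

```text
time_s: 9.28
tool_pos: [0.5661, -0.3383, 0.214]
orientation: [-0.387, -3.116, -0.002]
force: [0.1, -0.4, -3.4]
grip_width: 0.0535
finger_force: 30.0
```

```bash
python3 -c "
from h import *
s,o=snap('scene','s4');go(.565,-.340,.065);print(o['force'],o['finger_force'])
cv2.imwrite('pics/c5.png',cv2.resize(s[100:290,60:320,::-1],(780,570)))"
```

```text
units [ 0.02 -0.1   5.97] turn [ 0.01 -0.01  0.01] at [ 0.5663 -0.3379  0.2142] w 0.0533 t 9.33 q7 1.92
[ 0.07187738 -0.36971555 -3.35771745] 29.97212301939726
```

View pics/c5.png

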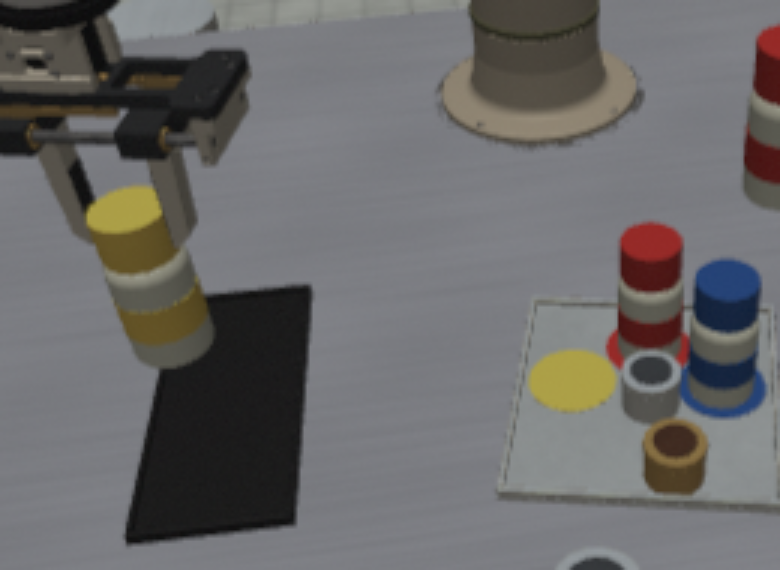

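The jar is held upright at about (150,280) in the crop and the yellow spot is now free. Lowering it into the far slot.

Request:
{"op": "apply_moves", "data": {
  "series": [
    [[0,-0.1,0.5,0,0,0],[0,0,0.9,0,0,0],[0,0,0.9,0,0,0],[0,0,0.9,0,0,0],[0,0,0.9,0,0,0],[0,0,0.9,0,0,0],[0,0,0.5,0,0,0],[0,0,0.3,0,0,0],[0,0,0.1,0,0,0],[0,0,0,0,0,0]]
  ]
}}

```text
time_s: 10.17
tool_pos: [0.5659, -0.3421, 0.0672]
orientation: [-0.388, -3.117, -0.0]
force: [-0.0, 0.5, -3.1]
grip_width: 0.0538
finger_force: 30.0
```

```bash
python3 -c "
from h import *
go(.565,-.340,.064);o=get_obs();print(o['force'])"
```

```text
units [0.05 0.07 0.13] turn [ 0. -0.  0.] at [ 0.5659 -0.3421  0.0672] w 0.0538 t 10.17 q7 1.97
[-0.01648945  0.5468397  -3.08150409]
```

Still carrying 3.1 N, so I'll lower it gently until it touches down, then release.

Request:
{"op": "apply_moves", "data": {
  "series": [
    [[0,0,0.06,0,0,0],[0,0,0.06,0,0,0],[0,0,0,0,0,0]]
  ]
}}

```text
time_s: 10.42
tool_pos: [0.5664, -0.3425, 0.0651]
orientation: [0.388, 3.116, -0.001]
force: [0.4, -1.7, -2.3]
grip_width: 0.0538
finger_force: 30.0
```

Request:
{"op": "apply_moves", "data": {
  "series": [
    [[0,0,0,0,0,0],[0,0,0,0,0,0],[0,0,0,0,0,0],[0,0,0,0,0,0],[0,0,0,0,0,0],[0,0,0,0,0,0]]
  ],
  "claw": -1
}}

```text
time_s: 10.92
tool_pos: [0.5658, -0.3423, 0.0644]
orientation: [0.388, 3.117, -0.0]
force: [0.2, -0.7, -0.3]
grip_width: 0.0889
finger_force: 0.0
```

Request:
{"op": "apply_moves", "data": {
  "series": [
    [[0,0,-0.5,0,0,0],[0,0,-0.9,0,0,0],[0,0,-0.9,0,0,0],[0,0,-0.9,0,0,0],[0,0,-0.9,0,0,0],[0,0,-0.5,0,0,0]]
  ]
}}

```text
time_s: 11.42
tool_pos: [0.5665, -0.343, 0.1828]
orientation: [0.388, 3.114, -0.002]
force: [-0.2, -0.0, -0.9]
grip_width: 0.0932
finger_force: 0.0
```

```bash
python3 -c "
from h import *
from m import *
s,o=snap('scene','s5');go(.481,.040,.2);print(o['force'])
c=cam('scene');b=big(roi(mask(s,'yellow'),(220,200,275,245)));print('yspot scene',circ(c,b,.005,.0388))
"
```

```text
units [ 7.11 14.02 -0.69] turn [-0.01  0.05 -0.  ] at [ 0.5673 -0.3434  0.1842] w 0.0929 t 11.47 q7 1.94
[-0.22309348 -0.02071161 -0.92692822]
yspot scene (array([ 0.50858479, -0.03654936]), np.int64(36), 68)
```

Request:
{"op": "apply_moves", "data": {
  "series": [
    [[0.25,0.48,0,0,0,0],[0.4,0.8,0,0,0,0],[0.48,0.95,0,0,0,0],[0.48,0.95,0,0,0,0],[0.48,0.95,0,0,0,0],[0.48,0.95,0,0,0,0],[0.48,0.95,0,0,0,0],[0.48,0.95,0,0,0,0],[0.48,0.95,0,0,0,0],[0.48,0.95,0,0,0,0],[0.48,0.95,0,0,0,0],[0.48,0.95,0,0,0,0]]
  ]
}}

```text
time_s: 12.47
tool_pos: [0.4977, -0.0455, 0.1781]
orientation: [-0.387, -3.115, 0.0]
force: [-0.7, -0.0, -0.8]
grip_width: 0.0932
finger_force: 0.0
```

Request:
{"op": "apply_moves", "data": {
  "series": [
    [[0.48,0.95,0,0,0,0],[0.48,0.95,0,0,0,0],[0.48,0.95,0,0,0,0],[0.22,0.39,0,0,0,0],[0,0,0,0,0,0],[0,0,0,0,0,0],[0,0,0,0,0,0]]
  ]
}}

```text
time_s: 13.05
tool_pos: [0.4792, 0.04, 0.1789]
orientation: [-0.39, -3.117, 0.001]
force: [1.6, -0.5, 1.1]
grip_width: 0.093
finger_force: 0.0
```

```bash
python3 -c "
from h import *
go(.481,.040,.064)
from m import *
t,o=snap('top','t5');ct=cam('top')
g=cv2.Canny(cv2.cvtColor(t,cv2.COLOR_RGB2GRAY),30,80);yy,xx=np.nonzero(g)
uv=proj(ct,[.565,-.34,.128]);k=np.hypot(xx-uv[0],yy-uv[1])<24;print(circ(ct,np.c_[xx[k],yy[k]],.128,.027,.0012))
b=big(roi(mask(t,'yellow'),(255,190,300,235)));print('yspot top',circ(ct,b,.005,.0388))
"
```

```text
units [-0.07  0.02  4.6 ] turn [-0.01 -0.   -0.01] at [0.4792 0.04   0.1789] w 0.093 t 13.05 q7 1.25
(array([ 0.56739205, -0.34115575]), np.int64(76), 296)
yspot top (array([ 0.50828065, -0.03551404]), np.int64(35), 67)
```

Request:
{"op": "apply_moves", "data": {
  "series": [
    [[-0.07,0,0.5,0,0,0],[0,0,0.9,0,0,0],[0,0,0.9,0,0,0],[0,0,0.9,0,0,0],[0,0,0.9,0,0,0],[0,0,0.4,0,0,0],[0,0,0.1,0,0,0],[0,0,0,0,0,0]]
  ]
}}

```text
time_s: 13.77
tool_pos: [0.4809, 0.0394, 0.0636]
orientation: [-0.391, -3.116, 0.001]
force: [0.1, 0.6, 0.6]
grip_width: 0.0927
finger_force: 0.0
```

Request:
{"op": "apply_moves", "data": {
  "series": [
    [[0,0,0,0,0,0],[0,0,0,0,0,0],[0,0,0,0,0,0],[0,0,0,0,0,0],[0,0,0,0,0,0],[0,0,0,0,0,0],[0,0,0,0,0,0],[0,0,0,0,0,0]]
  ],
  "claw": 1
}}

```text
time_s: 14.43
tool_pos: [0.4813, 0.0407, 0.0645]
orientation: [0.388, 3.117, 0.0]
force: [-0.0, -0.8, 2.8]
grip_width: 0.0533
finger_force: 30.0
```

Request:
{"op": "apply_moves", "data": {
  "series": [
    [[0,0,-0.3,0,0,0],[0,0,-0.7,0,0,0],[0,0,-0.9,0,0,0],[0,0,-0.9,0,0,0],[0,0,-0.9,0,0,0],[0,0,-0.9,0,0,0],[0,0,-0.9,0,0,0],[0,0,-0.5,0,0,0],[0,0,0,0,0,0]]
  ]
}}

```text
time_s: 15.18
tool_pos: [0.482, 0.0409, 0.2168]
orientation: [0.388, 3.114, 0.002]
force: [1.0, 0.2, -4.0]
grip_width: 0.0536
finger_force: 30.0
```

```bash
python3 -c "
from h import *
go(.480,-.338,.064)"
```

```text
units [ -3.62 -14.72   6.09] turn [ 0.02  0.03 -0.  ] at [0.482  0.0409 0.2168] w 0.0536 t 15.18 q7 1.23
```

Request:
{"op": "apply_moves", "data": {
  "series": [
    [[-0.11,-0.45,0,0,0,0],[-0.2,-0.8,0,0,0,0],[-0.23,-0.93,0,0,0,0],[-0.23,-0.93,0,0,0,0],[-0.23,-0.93,0,0,0,0],[-0.23,-0.93,0,0,0,0],[-0.23,-0.93,0,0,0,0],[-0.23,-0.93,0,0,0,0],[-0.23,-0.93,0,0,0,0],[-0.23,-0.93,0,0,0,0],[-0.23,-0.93,0,0,0,0],[-0.23,-0.93,0,0,0,0]]
  ]
}}

```text
time_s: 16.18
tool_pos: [0.4786, -0.2317, 0.213]
orientation: [-0.388, -3.115, -0.001]
force: [1.3, -0.0, -3.8]
grip_width: 0.0538
finger_force: 30.0
```

Request:
{"op": "apply_moves", "data": {
  "series": [
    [[-0.23,-0.93,0,0,0,0],[-0.23,-0.93,0,0,0,0],[-0.23,-0.93,0,0,0,0],[-0.23,-0.93,0,0,0,0],[-0.11,-0.45,0,0,0,0],[0,0,0,0,0,0],[0,0,0,0,0,0],[0,0,0,0,0,0]]
  ]
}}

```text
time_s: 16.85
tool_pos: [0.4789, -0.3367, 0.2135]
orientation: [-0.387, -3.116, -0.002]
force: [0.8, 0.5, -4.0]
grip_width: 0.0534
finger_force: 30.0
```

```bash
python3 -c "
from h import *
go(.480,-.338,.065)"
```

```text
units [-0.07 -0.05  5.94] turn [ 0.01 -0.01  0.01] at [ 0.4789 -0.3367  0.2135] w 0.0534 t 16.85 q7 2.02
```

Request:
{"op": "apply_moves", "data": {
  "series": [
    [[-0.05,-0.05,0.5,0,0,0],[0,0,0.9,0,0,0],[0,0,0.9,0,0,0],[0,0,0.9,0,0,0],[0,0,0.9,0,0,0],[0,0,0.9,0,0,0],[0,0,0.5,0,0,0],[0,0,0.25,0,0,0],[0,0,0.13,0,0,0],[0,0,0.06,0,0,0],[0,0,0.03,0,0,0],[0,0,0,0,0,0]]
  ]
}}

```text
time_s: 17.85
tool_pos: [0.4805, -0.3399, 0.0658]
orientation: [0.388, 3.116, -0.001]
force: [0.2, -0.1, -4.4]
grip_width: 0.0532
finger_force: 30.0
```

```bash
python3 -c "
from h import *
go(.480,-.338,.0644)"
```

```text
units [0.04 0.07 0.05] turn [-0.    0.01  0.  ] at [ 0.4805 -0.3399  0.0658] w 0.0532 t 17.85 q7 2.11
```

Request:
{"op": "apply_moves", "data": {
  "series": [
    [[0,0.03,0.06,0,0,0],[0,0,0,0,0,0],[0,0,0,0,0,0]]
  ]
}}

```text
time_s: 18.1
tool_pos: [0.4808, -0.3397, 0.0645]
orientation: [0.388, 3.116, -0.001]
force: [-0.4, -1.1, 5.4]
grip_width: 0.0538
finger_force: 30.0
```

Request:
{"op": "apply_moves", "data": {
  "series": [
    [[0,0,0,0,0,0],[0,0,0,0,0,0],[0,0,0,0,0,0],[0,0,0,0,0,0],[0,0,0,0,0,0],[0,0,0,0,0,0]]
  ],
  "claw": -1
}}

```text
time_s: 18.6
tool_pos: [0.4801, -0.339, 0.0634]
orientation: [-0.388, -3.117, -0.0]
force: [0.3, -0.5, 0.0]
grip_width: 0.089
finger_force: 0.0
```

Request:
{"op": "apply_moves", "data": {
  "series": [
    [[0,0,-0.5,0,0,0],[0,0,-0.9,0,0,0],[0,0,-0.9,0,0,0],[0,0,-0.9,0,0,0],[0,0,-0.9,0,0,0],[0,0,-0.7,0,0,0]]
  ]
}}

```text
time_s: 19.1
tool_pos: [0.4803, -0.3393, 0.1852]
orientation: [0.388, 3.117, -0.001]
force: [-0.5, 0.6, -0.1]
grip_width: 0.0929
finger_force: 0.0
```

```bash
python3 -c "
from h import *
from m import *
s,o=snap('scene','s6');go(.542,.092,.19)
c=cam('scene');b=big(roi(mask(s,'red'),(255,200,300,230)));print('rspot scene',circ(c,b,.005,.0388))
"
```

```text
units [ 1.9  17.36 -0.11] turn [-0.01  0.05 -0.  ] at [ 0.4815 -0.3403  0.188 ] w 0.0932 t 19.15 q7 2.04
rspot scene (array([0.48481596, 0.03466799]), np.int64(33), 66)
```

Request:
{"op": "apply_moves", "data": {
  "series": [
    [[0.1,0.5,0,0,0,0],[0.1,0.9,0,0,0,0],[0.1,0.92,0,0,0,0],[0.1,0.92,0,0,0,0],[0.1,0.92,0,0,0,0],[0.1,0.92,0,0,0,0],[0.1,0.92,0,0,0,0],[0.1,0.92,0,0,0,0],[0.1,0.92,0,0,0,0],[0.1,0.92,0,0,0,0],[0.1,0.92,0,0,0,0],[0.1,0.92,0,0,0,0]]
  ]
}}

```text
time_s: 20.15
tool_pos: [0.515, -0.0726, 0.1822]
orientation: [-0.387, -3.116, -0.0]
force: [-0.1, 0.6, 0.1]
grip_width: 0.093
finger_force: 0.0
```

Request:
{"op": "apply_moves", "data": {
  "series": [
    [[0.1,0.92,0,0,0,0],[0.1,0.92,0,0,0,0],[0.1,0.92,0,0,0,0],[0.1,0.92,0,0,0,0],[0.1,0.92,0,0,0,0],[0.1,0.92,0,0,0,0],[0.1,0.92,0,0,0,0],[0.1,0.32,0,0,0,0],[0,0,0,0,0,0],[0,0,0,0,0,0]]
  ]
}}

```text
time_s: 20.98
tool_pos: [0.5371, 0.0936, 0.1827]
orientation: [-0.387, -3.116, 0.002]
force: [0.7, -0.6, 0.2]
grip_width: 0.0929
finger_force: 0.0
```

```bash
python3 -c "
from h import *
go(.542,.092,.064)"
```

```text
units [-0.21 -0.01  4.75] turn [-0.01 -0.01  0.01] at [0.5371 0.0936 0.1827] w 0.0929 t 20.98 q7 1.23
```

Request:
{"op": "apply_moves", "data": {
  "series": [
    [[-0.2,0,0.5,0,0,0],[0,0,0.9,0,0,0],[0,0,0.9,0,0,0],[0,0,0.9,0,0,0],[0,0,0.9,0,0,0],[0,0,0.5,0,0,0],[0,0,0.12,0,0,0],[0,0,0,0,0,0]]
  ]
}}

```text
time_s: 21.65
tool_pos: [0.5424, 0.0908, 0.0642]
orientation: [-0.392, -3.115, 0.002]
force: [-0.5, -0.1, -0.1]
grip_width: 0.0929
finger_force: 0.0
```

Request:
{"op": "apply_moves", "data": {
  "series": [
    [[0,0,0,0,0,0],[0,0,0,0,0,0],[0,0,0,0,0,0],[0,0,0,0,0,0],[0,0,0,0,0,0],[0,0,0,0,0,0],[0,0,0,0,0,0],[0,0,0,0,0,0]]
  ],
  "claw": 1
}}

```text
time_s: 22.32
tool_pos: [0.5431, 0.0925, 0.0657]
orientation: [0.388, 3.117, -0.0]
force: [-0.7, -1.3, 3.0]
grip_width: 0.0531
finger_force: 29.9
```

Request:
{"op": "apply_moves", "data": {
  "series": [
    [[0,0,-0.3,0,0,0],[0,0,-0.7,0,0,0],[0,0,-0.9,0,0,0],[0,0,-0.9,0,0,0],[0,0,-0.9,0,0,0],[0,0,-0.9,0,0,0],[0,0,-0.9,0,0,0],[0,0,-0.5,0,0,0],[0,0,0,0,0,0]]
  ]
}}

```text
time_s: 23.07
tool_pos: [0.544, 0.0929, 0.2182]
orientation: [0.388, 3.114, 0.003]
force: [2.4, 0.3, -4.6]
grip_width: 0.0531
finger_force: 29.9
```

```bash
python3 -c "
from h import *
go(.394,-.336,.064)"
```

```text
units [  1.63 -18.12   6.12] turn [ 0.02  0.03 -0.  ] at [0.544  0.0929 0.2182] w 0.0531 t 23.07 q7 1.22
```

Request:
{"op": "apply_moves", "data": {
  "series": [
    [[0.08,-0.45,0,0,0,0],[0.08,-0.8,0,0,0,0],[0.08,-0.92,0,0,0,0],[0.08,-0.92,0,0,0,0],[0.08,-0.92,0,0,0,0],[0.08,-0.92,0,0,0,0],[0.08,-0.92,0,0,0,0],[0.08,-0.92,0,0,0,0],[0.08,-0.92,0,0,0,0],[0.08,-0.92,0,0,0,0],[0.08,-0.92,0,0,0,0],[0.08,-0.92,0,0,0,0]]
  ]
}}

```text
time_s: 24.07
tool_pos: [0.4533, -0.156, 0.2141]
orientation: [-0.389, -3.114, 0.0]
force: [0.8, -0.6, -4.2]
grip_width: 0.0526
finger_force: 29.9
```

Request:
{"op": "apply_moves", "data": {
  "series": [
    [[0.08,-0.92,0,0,0,0],[0.08,-0.92,0,0,0,0],[0.08,-0.92,0,0,0,0],[0.08,-0.92,0,0,0,0],[0.08,-0.92,0,0,0,0],[0.08,-0.92,0,0,0,0],[0.08,-0.92,0,0,0,0],[0.08,-0.92,0,0,0,0],[0.03,-0.31,0,0,0,0],[0,0,0,0,0,0],[0,0,0,0,0,0],[0,0,0,0,0,0]]
  ]
}}

```text
time_s: 25.07
tool_pos: [0.3922, -0.3351, 0.2148]
orientation: [-0.387, -3.116, -0.002]
force: [0.5, 0.5, -4.4]
grip_width: 0.0534
finger_force: 29.9
```

```bash
python3 -c "
from h import *
go(.394,-.336,.0645)"
```

```text
units [-0.09 -0.03  6.01] turn [ 0.01 -0.01  0.01] at [ 0.3922 -0.3351  0.2148] w 0.0534 t 25.07 q7 2.13
```

Request:
{"op": "apply_moves", "data": {
  "series": [
    [[-0.03,0,0.5,0,0,0],[0,0,0.9,0,0,0],[0,0,0.9,0,0,0],[0,0,0.9,0,0,0],[0,0,0.9,0,0,0],[0,0,0.9,0,0,0],[0,0,0.5,0,0,0],[0,0,0.25,0,0,0],[0,0,0.13,0,0,0],[0,0,0.08,0,0,0],[0,0,0.05,0,0,0],[0,0,0,0,0,0]]
  ]
}}

```text
time_s: 26.07
tool_pos: [0.3937, -0.3368, 0.0659]
orientation: [0.388, 3.116, -0.001]
force: [-0.1, -0.2, -3.7]
grip_width: 0.0534
finger_force: 29.9
```

```bash
python3 -c "
from h import *
go(.394,-.336,.0645)"
```

```text
units [-0.    0.03  0.06] turn [-0.    0.01  0.  ] at [ 0.3937 -0.3368  0.0659] w 0.0534 t 26.07 q7 2.28
```

Request:
{"op": "apply_moves", "data": {
  "series": [
    [[0,0,0.06,0,0,0],[0,0,0,0,0,0],[0,0,0,0,0,0]]
  ]
}}

```text
time_s: 26.32
tool_pos: [0.3938, -0.3379, 0.0652]
orientation: [0.389, 3.115, -0.003]
force: [-1.0, -0.2, 5.4]
grip_width: 0.053
finger_force: 30.0
```

Request:
{"op": "apply_moves", "data": {
  "series": [
    [[0,0,0,0,0,0],[0,0,0,0,0,0],[0,0,0,0,0,0],[0,0,0,0,0,0],[0,0,0,0,0,0],[0,0,0,0,0,0]]
  ],
  "claw": -1
}}

```text
time_s: 26.82
tool_pos: [0.3931, -0.3366, 0.0637]
orientation: [-0.388, -3.117, -0.0]
force: [0.6, 0.6, 0.0]
grip_width: 0.0884
finger_force: 0.0
```

Request:
{"op": "apply_moves", "data": {
  "series": [
    [[0,0,-0.5,0,0,0],[0,0,-0.9,0,0,0],[0,0,-0.9,0,0,0],[0,0,-0.9,0,0,0],[0,0,-0.9,0,0,0],[0,0,-0.7,0,0,0],[0,0,0,0,0,0]]
  ]
}}

```text
time_s: 27.4
tool_pos: [0.3943, -0.3378, 0.1867]
orientation: [0.388, 3.113, -0.003]
force: [0.6, 0.0, -0.9]
grip_width: 0.0935
finger_force: 0.0
```

```bash
python3 -c "
from m import *
s,o=snap('scene','s7');t,_=snap('top','t7');go(.5505,.026,.19)
cs,ct=cam('scene'),cam('top')
for c,b1,b2 in(('red',(255,200,300,230),(215,198,265,245)),('yellow',(220,205,275,245),(250,185,300,235)),('blue',(270,210,330,245),(190,165,242,220))):
  for n,k,im,b in(('scene',cs,s,b1),('top',ct,t,b2)):
    e=cv2.fitEllipse(big(roi(mask(im,c),b)).astype(np.float32));print(c,n,e[0],onz(k,*e[0],.005)[:2].round(4))
    if n=='scene':p=e[0]
    else: print(tri(cs,p,ct,e[0]))
e1=cv2.fitEllipse(big(roi((s.max(2)<75).astype(np.uint8),(262,212,292,235))).astype(np.float32));e2=cv2.fitEllipse(big(roi((t.max(2)<75).astype(np.uint8),(232,178,260,205))).astype(np.float32))
print('tin',e1,e2,tri(cs,e1[0],ct,e2[0]),onz(cs,*e1[0],.045),onz(ct,*e2[0],.045))
cv2.imwrite('pics/c6.png',np.hstack([s[110:300,90:340,::-1],t[110:300,180:450,::-1]]))
"
```

```text
units [-2.54 15.6  -0.24] turn [-0.    0.01  0.  ] at [ 0.3934 -0.3366  0.1839] w 0.0929 t 27.5 q7 2.17
red scene (275.476318359375, 214.12811279296875) [0.4768 0.0366]
red top (240.52711486816406, 221.89324951171875) [0.4809 0.039 ]
(array([0.48055711, 0.03734241, 0.00842344]), np.float64(0.003053821574911942))
yellow scene (250.35972595214844, 226.3702850341797) [ 0.5114 -0.0387]
yellow top (274.4730529785156, 209.82989501953125) [ 0.5095 -0.0364]
(array([ 0.50943919, -0.03745939,  0.00290969]), np.float64(0.0020774727559335986))
blue scene (300.169189453125, 228.41062927246094) [0.5433 0.0895]
blue top (217.61260986328125, 194.39907836914062) [0.5415 0.0919]
(array([0.5414395 , 0.09110465, 0.00301028]), np.float64(0.0019303459264724482))
tin ((276.5546569824219, 222.89466857910156), (8.175004959106445, 11.655057907104492), 91.31240844726562) ((246.3907012939453, 189.29771423339844), (13.964941024780273, 15.130006790161133), 175.48934936523438) (array([0.55057885, 0.02518249, 0.04379716]), np.float64(0.0023397504050957723)) [0.55165205 0.02375472 0.045     ] [0.55067029 0.02629798 0.045     ]
```

View pics/c6.png

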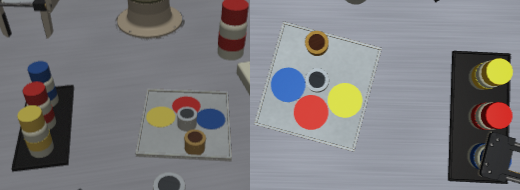

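All three jars stand upright in the side tray and the tin hasn't moved (top pixel 246,189, same as before). Next is the tin.

Request:
{"op": "apply_moves", "data": {
  "series": [
    [[-0.14,0.5,0,0,0,0],[-0.14,0.8,0,0,0,0],[-0.14,0.93,0,0,0,0],[-0.14,0.93,0,0,0,0],[-0.14,0.93,0,0,0,0],[-0.14,0.93,0,0,0,0],[-0.14,0.93,0,0,0,0],[-0.14,0.93,0,0,0,0],[-0.14,0.93,0,0,0,0],[-0.14,0.93,0,0,0,0],[-0.14,0.93,0,0,0,0],[-0.14,0.93,0,0,0,0]]
  ]
}}

```text
time_s: 28.5
tool_pos: [0.4984, -0.0888, 0.1823]
orientation: [-0.388, -3.115, 0.0]
force: [-0.2, -0.1, 0.2]
grip_width: 0.0926
finger_force: 0.0
```

Request:
{"op": "apply_moves", "data": {
  "series": [
    [[-0.14,0.93,0,0,0,0],[-0.14,0.93,0,0,0,0],[-0.14,0.93,0,0,0,0],[-0.14,0.93,0,0,0,0],[-0.14,0.93,0,0,0,0],[-0.14,0.35,0,0,0,0],[0,0,0,0,0,0],[0,0,0,0,0,0],[0,0,0,0,0,0]]
  ]
}}

```text
time_s: 29.25
tool_pos: [0.549, 0.0242, 0.1832]
orientation: [-0.391, -3.116, 0.002]
force: [0.7, 0.2, -0.9]
grip_width: 0.0927
finger_force: 0.0
```

```bash
python3 -c "
from m import *
go(.5507,.026,.05)
w,o=snap('wrist','w7');cw=cam('wrist',o)
for z in(.045,): print('tin pred',proj(cw,[.5507,.026,z]))
for c in('red','yellow','blue'):
  cs=[k[:,0] for k in cv2.findContours(mask(w,c),cv2.RETR_EXTERNAL,cv2.CHAIN_APPROX_NONE)[0] if cv2.contourArea(k)>2000]
  for k in cs: 
    e=cv2.fitEllipse(k.astype(np.float32));print(c,e,onz(cw,*e[0],.005)[:2])
b=proj(cw,[.5507,.026,.045]).astype(int);m=roi((w.max(2)<85).astype(np.uint8),(b[0]-30,b[1]-26,b[0]+30,b[1]+26));e=cv2.fitEllipse(big(m).astype(np.float32));print(e,onz(cw,*e[0],.045))
"
```

```text
units [-0.06  0.09  5.33] turn [-0.01 -0.01 -0.02] at [0.549  0.0242 0.1832] w 0.0927 t 29.25 q7 1.41
tin pred [264.79198721 176.67715607]
red ((260.0302429199219, 108.2917709350586), (66.69780731201172, 69.14045715332031), 178.22862243652344) [0.48141212 0.03818755]
yellow ((203.8235626220703, 149.26148986816406), (62.71782302856445, 65.78390502929688), 134.11622619628906) [ 0.51008447 -0.03697627]
blue ((316.8636779785156, 148.67587280273438), (62.95936965942383, 65.91486358642578), 45.074066162109375) [0.54195425 0.0911929 ]
((264.46612548828125, 177.9722137451172), (29.77151107788086, 30.74106216430664), 93.68553924560547) [0.55199037 0.02531483 0.045     ]
```

Request:
{"op": "apply_moves", "data": {
  "series": [
    [[-0.07,0.08,0.6,0,0,0],[0,0,0.9,0,0,0],[0,0,0.9,0,0,0],[0,0,0.9,0,0,0],[0,0,0.9,0,0,0],[0,0,0.9,0,0,0],[0,0,0.7,0,0,0],[0,0,0.5,0,0,0],[0,0,0.2,0,0,0],[0,0,0,0,0,0]]
  ]
}}

```text
time_s: 30.13
tool_pos: [0.5512, 0.0262, 0.0205]
orientation: [-0.391, -3.116, 0.001]
force: [-0.0, 0.1, -0.4]
grip_width: 0.0927
finger_force: 0.0
```

Request:
{"op": "apply_moves", "data": {
  "series": [
    [[0,0,0.3,0,0,0],[0,0,0.3,0,0,0],[0,0,0.3,0,0,0],[0,0,0.2,0,0,0],[0,0,0.15,0,0,0],[0,0,0,0,0,0]]
  ]
}}

```text
time_s: 30.63
tool_pos: [0.5516, 0.0274, -0.0108]
orientation: [-0.388, -3.117, 0.0]
force: [0.2, 0.5, -0.3]
grip_width: 0.0928
finger_force: 0.0
```

```bash
python3 -c "
from m import *
go(.551,.0257,-.016);print(get_obs()['force'])"
```

```text
units [ 0.01 -0.07  0.21] turn [-0.   -0.01  0.  ] at [ 0.5516  0.0274 -0.0108] w 0.0928 t 30.63 q7 1.54
[ 0.22456359  0.53941924 -0.26010095]
```

Request:
{"op": "apply_moves", "data": {
  "series": [
    [[0,-0.06,0.1,0,0,0],[0,0,0.06,0,0,0],[0,0,0,0,0,0]]
  ]
}}

```text
time_s: 30.88
tool_pos: [0.5516, 0.0258, -0.0141]
orientation: [0.389, 3.117, -0.0]
force: [0.8, 0.1, -0.5]
grip_width: 0.0928
finger_force: 0.0
```

Request:
{"op": "apply_moves", "data": {
  "series": [
    [[0,0,0,0,0,0],[0,0,0,0,0,0],[0,0,0,0,0,0],[0,0,0,0,0,0],[0,0,0,0,0,0],[0,0,0,0,0,0],[0,0,0,0,0,0],[0,0,0,0,0,0]]
  ],
  "claw": 1
}}

```text
time_s: 31.55
tool_pos: [0.5517, 0.026, -0.014]
orientation: [0.388, 3.117, 0.0]
force: [-0.3, 0.1, 1.7]
grip_width: 0.0511
finger_force: 30.0
```

Request:
{"op": "apply_moves", "data": {
  "series": [
    [[0,0,-0.2,0,0,0],[0,0,-0.6,0,0,0],[0,0,-0.9,0,0,0],[0,0,-0.9,0,0,0],[0,0,-0.9,0,0,0],[0,0,-0.9,0,0,0],[0,0,-0.6,0,0,0],[0,0,0,0,0,0]]
  ]
}}

```text
time_s: 32.22
tool_pos: [0.5531, 0.026, 0.114]
orientation: [0.388, 3.113, 0.002]
force: [-0.3, 0.7, -2.1]
grip_width: 0.0515
finger_force: 30.0
```

```bash
python3 -c "
from m import *
go(.517,.3178,.11)
w,o=snap('wrist','w8');cw=cam('wrist',o)
b=big(roi(mask(w,'green'),(380,0,512,384)));e=cv2.fitEllipse(b.astype(np.float32));print(e,onz(cw,*e[0],.058))"
```

```text
units [ 4.27 10.96  0.16] turn [ 0.02  0.04 -0.  ] at [0.5531 0.026  0.114 ] w 0.0515 t 32.22 q7 1.47Traceback (most recent call last):
  File "<string>", line 5, in <module>
    b=big(roi(mask(w,'green'),(380,0,512,384)));e=cv2.fitEllipse(b.astype(np.float32));print(e,onz(cw,*e[0],.058))
  File "m.py", line 9, in big
    cs=cv2.findContours(m,cv2.RETR_EXTERNAL,cv2.CHAIN_APPROX_NONE)[0];return max(cs,key=cv2.contourArea)[:,0,:].astype(float)
                                                                             ~~~^^^^^^^^^^^^^^^^^^^^^^^^
ValueError: max() iterable argument is empty
```

Request:
{"op": "apply_moves", "data": {
  "series": [
    [[0.16,0.4,0,0,0,0],[0.31,0.8,0,0,0,0],[0.36,0.93,0,0,0,0],[0.36,0.93,0,0,0,0],[0.36,0.93,0,0,0,0],[0.36,0.93,0,0,0,0],[0.36,0.93,0,0,0,0],[0.36,0.93,0,0,0,0],[0.36,0.93,0,0,0,0],[0.36,0.93,0,0,0,0],[0.36,0.93,0,0,0,0],[0.36,0.93,0,0,0,0]]
  ]
}}

```text
time_s: 33.27
tool_pos: [0.5157, 0.3071, 0.1092]
orientation: [-0.387, -3.115, 0.003]
force: [-0.4, 0.6, -1.0]
grip_width: 0.0511
finger_force: 30.0
```

Request:
{"op": "apply_moves", "data": {
  "series": [
    [[0.2,0.46,0,0,0,0],[0,0,0,0,0,0],[0,0,0,0,0,0],[0,0,0,0,0,0]]
  ]
}}

```text
time_s: 33.6
tool_pos: [0.5153, 0.316, 0.1105]
orientation: [-0.39, -3.117, 0.002]
force: [0.6, -0.3, -0.6]
grip_width: 0.0513
finger_force: 30.0
```

```bash
python3 -c "
from m import *
go(.517,.3175,.039)
w,o=snap('wrist','w9');cw=cam('wrist',o);s,_=snap('scene','s9')
cv2.imwrite('pics/c9.png',np.hstack([w[:,:,::-1][60:340,100:430],s[80:360,230:,::-1]]))
k=cv2.findContours(mask(w,'green',40),cv2.RETR_EXTERNAL,cv2.CHAIN_APPROX_NONE)[0];k=max(k,key=cv2.contourArea)[:,0]
print(circ(cw,k,.058,.0338),len(k))"
```

```text
units [-0.05  0.08  2.86] turn [-0.02 -0.   -0.01] at [0.5153 0.316  0.1105] w 0.0513 t 33.6 q7 1.0
(array([0.51876345, 0.31646043]), np.int64(145), 221) 221
```

View pics/c9.png

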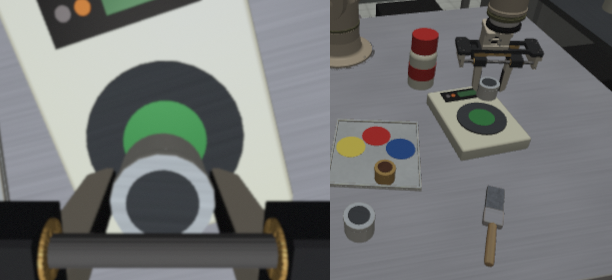

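The tin is held level above the plate. Three views put the plate centre at about (0.5175, 0.317). Lowering.

Request:
{"op": "apply_moves", "data": {
  "series": [
    [[-0.08,0.06,0.4,0,0,0],[0,0,0.8,0,0,0],[0,0,0.7,0,0,0],[0,0,0.5,0,0,0],[0,0,0.2,0,0,0],[0,0,0.1,0,0,0],[0,0,0,0,0,0],[0,0,0,0,0,0]]
  ]
}}

```text
time_s: 34.37
tool_pos: [0.5182, 0.3188, 0.0439]
orientation: [0.389, 3.117, 0.001]
force: [0.2, -0.1, -1.6]
grip_width: 0.0513
finger_force: 30.0
```

```bash
python3 -c "
from m import *
go(.5175,.317,.039);print(get_obs()['force'])"
```

```text
units [ 0.01 -0.07  0.2 ] turn [ 0.    0.01 -0.  ] at [0.5182 0.3188 0.0439] w 0.0513 t 34.37 q7 1.04
[ 0.24652232 -0.08498044 -1.56655846]
```

Request:
{"op": "apply_moves", "data": {
  "series": [
    [[0,-0.05,0.07,0,0,0],[0,0,0.06,0,0,0],[0,0,0.04,0,0,0],[0,0,0,0,0,0],[0,0,0,0,0,0]]
  ]
}}

```text
time_s: 34.78
tool_pos: [0.5174, 0.3176, 0.0394]
orientation: [0.388, 3.117, 0.0]
force: [0.3, -0.0, -1.3]
grip_width: 0.051
finger_force: 30.0
```

Request:
{"op": "apply_moves", "data": {
  "series": [
    [[0,0,0.03,0,0,0],[0,0,0,0,0,0],[0,0,0,0,0,0]]
  ]
}}

```text
time_s: 35.03
tool_pos: [0.5175, 0.3177, 0.039]
orientation: [0.388, 3.117, 0.001]
force: [-1.7, -0.1, 5.4]
grip_width: 0.0512
finger_force: 30.0
```

```bash
python3 -c "
from m import *
go(.5175,.317,.039);print(get_obs()['force'])"
```

```text
units [-0.01 -0.03  0.  ] turn [0.01 0.   0.  ] at [0.5175 0.3177 0.039 ] w 0.0512 t 35.03 q7 1.05
[-1.72797884 -0.14227598  5.41557785]
```

Touchdown at 5.4 N. Releasing and raising.

Request:
{"op": "apply_moves", "data": {
  "series": [
    [[0,0,0,0,0,0],[0,0,0,0,0,0],[0,0,0,0,0,0],[0,0,0,0,0,0],[0,0,0,0,0,0],[0,0,0,0,0,0]]
  ],
  "claw": -1
}}

```text
time_s: 35.53
tool_pos: [0.5174, 0.3175, 0.0384]
orientation: [-0.388, -3.117, 0.0]
force: [-1.1, 0.1, 0.1]
grip_width: 0.0867
finger_force: 0.0
```

Request:
{"op": "apply_moves", "data": {
  "series": [
    [[0,0,-0.4,0,0,0],[0,0,-0.8,0,0,0],[0,0,-0.9,0,0,0],[0,0,-0.9,0,0,0],[0,0,-0.9,0,0,0],[0,0,-0.9,0,0,0],[0,0,-0.9,0,0,0],[0,0,-0.3,0,0,0]]
  ]
}}

```text
time_s: 36.2
tool_pos: [0.5187, 0.318, 0.1923]
orientation: [0.389, 3.114, 0.005]
force: [0.5, -0.2, -0.3]
grip_width: 0.0929
finger_force: 0.0
```

```bash
python3 -c "
from m import *
go(.3935,-.3368,.19)"
```

```text
units [ -1.58 -26.62   0.  ] turn [ 0.03  0.03 -0.  ] at [0.5187 0.318  0.1923] w 0.0929 t 36.2 q7 0.95
```

Request:
{"op": "apply_moves", "data": {
  "series": [
    [[-0.05,-0.5,0,0,0,0],[-0.05,-0.8,0,0,0,0],[-0.06,-0.96,0,0,0,0],[-0.06,-0.96,0,0,0,0],[-0.06,-0.96,0,0,0,0],[-0.06,-0.96,0,0,0,0],[-0.06,-0.96,0,0,0,0],[-0.06,-0.96,0,0,0,0],[-0.06,-0.96,0,0,0,0],[-0.06,-0.96,0,0,0,0],[-0.06,-0.96,0,0,0,0],[-0.06,-0.96,0,0,0,0]]
  ]
}}

```text
time_s: 37.2
tool_pos: [0.4657, 0.0471, 0.1875]
orientation: [-0.389, -3.116, 0.001]
force: [0.3, 0.4, 0.5]
grip_width: 0.0929
finger_force: 0.0
```

Request:
{"op": "apply_moves", "data": {
  "series": [
    [[-0.06,-0.96,0,0,0,0],[-0.06,-0.96,0,0,0,0],[-0.06,-0.96,0,0,0,0],[-0.06,-0.96,0,0,0,0],[-0.06,-0.96,0,0,0,0],[-0.06,-0.96,0,0,0,0],[-0.06,-0.96,0,0,0,0],[-0.06,-0.96,0,0,0,0],[-0.06,-0.96,0,0,0,0],[-0.06,-0.96,0,0,0,0],[-0.06,-0.96,0,0,0,0],[-0.06,-0.96,0,0,0,0]]
  ]
}}

```text
time_s: 38.2
tool_pos: [0.4122, -0.2356, 0.1875]
orientation: [-0.389, -3.115, -0.0]
force: [-0.2, 0.5, -0.3]
grip_width: 0.093
finger_force: 0.0
```

Request:
{"op": "apply_moves", "data": {
  "series": [
    [[-0.04,-0.96,0,0,0,0],[-0.04,-0.96,0,0,0,0],[0,-0.96,0,0,0,0],[0,-0.96,0,0,0,0],[0,-0.36,0,0,0,0],[0,0,0,0,0,0],[0,0,0,0,0,0],[0,0,0,0,0,0]]
  ]
}}

```text
time_s: 38.87
tool_pos: [0.3903, -0.3353, 0.1879]
orientation: [-0.387, -3.117, -0.002]
force: [-1.0, 0.1, -0.0]
grip_width: 0.0933
finger_force: 0.0
```

```bash
python3 -c "
from m import *
go(.3935,-.3368,.0645)
t,_=snap('top','t10');s,_=snap('scene','s10');ct,cs=cam('top'),cam('scene')
uv=proj(ct,[.517,.317,.098]);m=roi((t.max(2)<75).astype(np.uint8),tuple(int(x) for x in(uv[0]-11,uv[1]-11,uv[0]+12,uv[1]+12)));e=cv2.fitEllipse(big(m).astype(np.float32));print('tin',e,onz(ct,*e[0],.098))
b=big(roi(((t.max(2)<75)|(mask(t,'green')>0)).astype(np.uint8),(75,165,145,237)));b=cv2.fitEllipse(b.astype(np.float32));print('plate',b,onz(ct,*b[0],.058))
cv2.imwrite('pics/c10.png',np.hstack([cv2.resize(t[150:250,60:180,::-1],(400,333)),cv2.resize(s[150:250,310:430,::-1],(400,333))]))
g=cv2.Canny(cv2.cvtColor(t,cv2.COLOR_RGB2GRAY),30,80);yy,xx=np.nonzero(g)
for c,q in(('red',(.4805,-.339)),('yellow',(.5665,-.342))):
    uv=proj(ct,[*q,.128]);k=np.hypot(xx-uv[0],yy-uv[1])<20;print(c,circ(ct,np.c_[xx[k],yy[k]],.128,.027,.0012))
"
```

```text
units [-0.14 -0.03  4.94] turn [ 0.01 -0.01  0.01] at [ 0.3903 -0.3353  0.1879] w 0.0933 t 38.87 q7 2.22
tin ((103.25264739990234, 200.4371337890625), (15.180426597595215, 15.663590431213379), 17.920711517333984) [0.51672615 0.31791217 0.098     ]
plate ((109.72712707519531, 201.8085174560547), (58.3283576965332, 59.364830017089844), 40.68685531616211) [0.51658678 0.31680465 0.058     ]
red (array([ 0.47929351, -0.34086575]), np.int64(61), 197)
yellow (array([ 0.56744597, -0.34136528]), np.int64(78), 206)
```

View pics/c10.png

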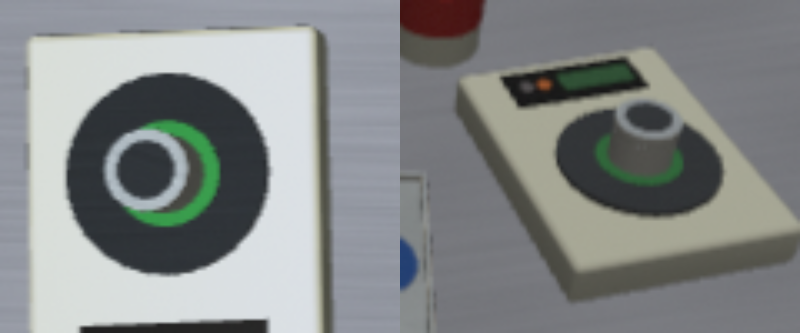

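The tin stands upright at the centre of the plate, (103,200) in the top view and within about 1 mm. Now the blue jar goes home.

Request:
{"op": "apply_moves", "data": {
  "series": [
    [[-0.06,0,0.5,0,0,0],[0,0,0.9,0,0,0],[0,0,0.9,0,0,0],[0,0,0.9,0,0,0],[0,0,0.9,0,0,0],[0,0,0.6,0,0,0],[0,0,0.22,0,0,0],[0,0,0,0,0,0],[0,0,0,0,0,0]]
  ]
}}

```text
time_s: 39.72
tool_pos: [0.3922, -0.3369, 0.0659]
orientation: [0.387, 3.118, 0.0]
force: [-0.1, 0.5, 0.3]
grip_width: 0.0933
finger_force: 0.0
```

Request:
{"op": "apply_moves", "data": {
  "series": [
    [[0,0,0,0,0,0],[0,0,0,0,0,0],[0,0,0,0,0,0],[0,0,0,0,0,0],[0,0,0,0,0,0],[0,0,0,0,0,0],[0,0,0,0,0,0],[0,0,0,0,0,0]]
  ],
  "claw": 1
}}

```text
time_s: 40.38
tool_pos: [0.392, -0.3374, 0.0656]
orientation: [0.389, 3.117, -0.0]
force: [-0.8, -0.3, 1.9]
grip_width: 0.0531
finger_force: 30.0
```

Request:
{"op": "apply_moves", "data": {
  "series": [
    [[0,0,-0.3,0,0,0],[0,0,-0.7,0,0,0],[0,0,-0.9,0,0,0],[0,0,-0.9,0,0,0],[0,0,-0.9,0,0,0],[0,0,-0.9,0,0,0],[0,0,-0.9,0,0,0],[0,0,-0.5,0,0,0],[0,0,0,0,0,0]]
  ]
}}

```text
time_s: 41.13
tool_pos: [0.3925, -0.3378, 0.218]
orientation: [0.388, 3.114, -0.002]
force: [-0.0, 0.3, -4.1]
grip_width: 0.0532
finger_force: 30.0
```

```bash
python3 -c "
from m import *
go(.542,.0917,.064)"
```

```text
units [-1.56 18.13  6.15] turn [-0.01  0.03 -0.  ] at [ 0.3925 -0.3378  0.218 ] w 0.0532 t 41.13 q7 2.2
```

Request:
{"op": "apply_moves", "data": {
  "series": [
    [[-0.08,0.45,0,0,0,0],[-0.08,0.8,0,0,0,0],[-0.08,0.92,0,0,0,0],[-0.08,0.92,0,0,0,0],[-0.08,0.92,0,0,0,0],[-0.08,0.92,0,0,0,0],[-0.08,0.92,0,0,0,0],[-0.08,0.92,0,0,0,0],[-0.08,0.92,0,0,0,0],[-0.08,0.92,0,0,0,0],[-0.08,0.92,0,0,0,0],[-0.08,0.92,0,0,0,0]]
  ]
}}

```text
time_s: 42.13
tool_pos: [0.4783, -0.0877, 0.214]
orientation: [-0.387, -3.115, 0.0]
force: [0.5, -0.6, -3.7]
grip_width: 0.0531
finger_force: 30.0
```

Request:
{"op": "apply_moves", "data": {
  "series": [
    [[-0.08,0.92,0,0,0,0],[-0.08,0.92,0,0,0,0],[-0.08,0.92,0,0,0,0],[-0.08,0.92,0,0,0,0],[-0.08,0.92,0,0,0,0],[-0.08,0.92,0,0,0,0],[-0.04,0.92,0,0,0,0],[0,0.92,0,0,0,0],[0,0.32,0,0,0,0],[0,0,0,0,0,0],[0,0,0,0,0,0],[0,0,0,0,0,0]]
  ]
}}

```text
time_s: 43.13
tool_pos: [0.5381, 0.0917, 0.2149]
orientation: [-0.39, -3.116, 0.002]
force: [1.0, 0.0, -3.8]
grip_width: 0.0529
finger_force: 30.0
```

```bash
python3 -c "
from m import *
go(.5407,.0917,.0655)"
```

```text
units [-0.11  0.03  5.98] turn [-0.01 -0.01 -0.01] at [0.5381 0.0917 0.2149] w 0.0529 t 43.13 q7 1.29
```

Request:
{"op": "apply_moves", "data": {
  "series": [
    [[-0.05,0,0.5,0,0,0],[0,0,0.9,0,0,0],[0,0,0.9,0,0,0],[0,0,0.9,0,0,0],[0,0,0.9,0,0,0],[0,0,0.9,0,0,0],[0,0,0.5,0,0,0],[0,0,0.25,0,0,0],[0,0,0.1,0,0,0],[0,0,0,0,0,0],[0,0,0,0,0,0],[0,0,0,0,0,0]]
  ]
}}

```text
time_s: 44.13
tool_pos: [0.5408, 0.0927, 0.0702]
orientation: [0.389, 3.116, 0.001]
force: [0.2, 0.2, -4.4]
grip_width: 0.0532
finger_force: 30.0
```

```bash
python3 -c "
from m import *
go(.5407,.0917,.065);print(get_obs()['force'])"
```

```text
units [-0.   -0.04  0.21] turn [ 0.01  0.01 -0.  ] at [0.5408 0.0927 0.0702] w 0.0532 t 44.13 q7 1.42
[ 0.17039687  0.24505145 -4.44624289]
```

Request:
{"op": "apply_moves", "data": {
  "series": [
    [[0,-0.04,0.08,0,0,0],[0,0,0.08,0,0,0],[0,0,0.05,0,0,0],[0,0,0,0,0,0],[0,0,0,0,0,0]]
  ]
}}

```text
time_s: 44.55
tool_pos: [0.5406, 0.0913, 0.0653]
orientation: [0.389, 3.116, 0.001]
force: [-2.9, -2.6, 13.4]
grip_width: 0.053
finger_force: 30.0
```

Request:
{"op": "apply_moves", "data": {
  "series": [
    [[0,0,0,0,0,0],[0,0,0,0,0,0],[0,0,0,0,0,0],[0,0,0,0,0,0],[0,0,0,0,0,0],[0,0,0,0,0,0]]
  ],
  "claw": -1
}}

```text
time_s: 45.05
tool_pos: [0.54, 0.0919, 0.0639]
orientation: [0.388, 3.117, -0.0]
force: [0.1, 0.0, 0.5]
grip_width: 0.0884
finger_force: 0.0
```

Request:
{"op": "apply_moves", "data": {
  "series": [
    [[0,0,-0.5,0,0,0],[0,0,-0.9,0,0,0],[0,0,-0.9,0,0,0],[0,0,-0.9,0,0,0],[0,0,-0.9,0,0,0],[0,0,-0.7,0,0,0]]
  ]
}}

```text
time_s: 45.55
tool_pos: [0.5402, 0.0918, 0.1856]
orientation: [0.388, 3.117, 0.0]
force: [-0.2, -0.3, 0.6]
grip_width: 0.0932
finger_force: 0.0
```

```bash
python3 -c "
from m import *
go(.4798,-.3395,.188)"
```

```text
units [ -1.89 -17.32  -0.1 ] turn [ 0.    0.01 -0.  ] at [0.5402 0.0918 0.1856] w 0.0932 t 45.55 q7 1.32
```

Request:
{"op": "apply_moves", "data": {
  "series": [
    [[-0.1,-0.5,0,0,0,0],[-0.1,-0.9,0,0,0,0],[-0.1,-0.92,0,0,0,0],[-0.1,-0.92,0,0,0,0],[-0.1,-0.92,0,0,0,0],[-0.1,-0.92,0,0,0,0],[-0.1,-0.92,0,0,0,0],[-0.1,-0.92,0,0,0,0],[-0.1,-0.92,0,0,0,0],[-0.1,-0.92,0,0,0,0],[-0.1,-0.92,0,0,0,0],[-0.1,-0.92,0,0,0,0]]
  ]
}}

```text
time_s: 46.55
tool_pos: [0.503, -0.174, 0.1832]
orientation: [-0.389, -3.116, 0.0]
force: [0.6, 0.3, 0.5]
grip_width: 0.0927
finger_force: 0.0
```

Request:
{"op": "apply_moves", "data": {
  "series": [
    [[-0.1,-0.92,0,0,0,0],[-0.1,-0.92,0,0,0,0],[-0.1,-0.92,0,0,0,0],[-0.1,-0.92,0,0,0,0],[-0.1,-0.92,0,0,0,0],[-0.1,-0.92,0,0,0,0],[-0.09,-0.92,0,0,0,0],[0,-0.28,0,0,0,0],[0,0,0,0,0,0],[0,0,0,0,0,0],[0,0,0,0,0,0]]
  ]
}}

```text
time_s: 47.47
tool_pos: [0.4797, -0.338, 0.1835]
orientation: [-0.386, -3.117, -0.002]
force: [0.6, 0.3, 0.4]
grip_width: 0.0929
finger_force: 0.0
```

```bash
python3 -c "
from m import *
go(.4798,-.3395,.065)
t,_=snap('top','t11');ct=cam('top')
g=cv2.Canny(cv2.cvtColor(t,cv2.COLOR_RGB2GRAY),30,80);yy,xx=np.nonzero(g)
for c,q in(('blue',(.542,.092)),):
    uv=proj(ct,[*q,.128]);k=np.hypot(xx-uv[0],yy-uv[1])<20;print(c,circ(ct,np.c_[xx[k],yy[k]],.128,.027,.0012))
"
```

```text
units [-0.02 -0.06  4.74] turn [ 0.01 -0.01  0.01] at [ 0.4797 -0.338   0.1835] w 0.0929 t 47.47 q7 2.13
blue (array([0.5424756, 0.0905897]), np.int64(48), 243)
```

Blue stands at (0.5425, 0.0906), within 1.5 mm of its spot. Now red.

Request:
{"op": "apply_moves", "data": {
  "series": [
    [[0,-0.03,0.5,0,0,0],[0,0,0.9,0,0,0],[0,0,0.9,0,0,0],[0,0,0.9,0,0,0],[0,0,0.9,0,0,0],[0,0,0.5,0,0,0],[0,0,0.12,0,0,0],[0,0,0,0,0,0],[0,0,0,0,0,0]]
  ]
}}

```text
time_s: 48.27
tool_pos: [0.4799, -0.3399, 0.0666]
orientation: [0.387, 3.117, -0.0]
force: [0.6, 0.0, -0.7]
grip_width: 0.0931
finger_force: 0.0
```

Request:
{"op": "apply_moves", "data": {
  "series": [
    [[0,0,0,0,0,0],[0,0,0,0,0,0],[0,0,0,0,0,0],[0,0,0,0,0,0],[0,0,0,0,0,0],[0,0,0,0,0,0],[0,0,0,0,0,0],[0,0,0,0,0,0]]
  ],
  "claw": 1
}}

```text
time_s: 48.93
tool_pos: [0.4794, -0.3404, 0.0661]
orientation: [0.389, 3.117, -0.0]
force: [0.4, 0.1, 1.1]
grip_width: 0.0534
finger_force: 30.0
```

Request:
{"op": "apply_moves", "data": {
  "series": [
    [[0,0,-0.3,0,0,0],[0,0,-0.7,0,0,0],[0,0,-0.9,0,0,0],[0,0,-0.9,0,0,0],[0,0,-0.9,0,0,0],[0,0,-0.9,0,0,0],[0,0,-0.9,0,0,0],[0,0,-0.5,0,0,0],[0,0,0,0,0,0]]
  ]
}}

```text
time_s: 49.68
tool_pos: [0.4801, -0.341, 0.2188]
orientation: [0.388, 3.114, -0.002]
force: [0.8, -0.6, -3.8]
grip_width: 0.0537
finger_force: 30.0
```

```bash
python3 -c "
from m import *
go(.481,.0387,.064)"
```

```text
units [ 3.72 14.74  6.17] turn [-0.01  0.04 -0.  ] at [ 0.4801 -0.341   0.2188] w 0.0537 t 49.68 q7 2.11
```

Request:
{"op": "apply_moves", "data": {
  "series": [
    [[0.11,0.45,0,0,0,0],[0.2,0.8,0,0,0,0],[0.23,0.93,0,0,0,0],[0.23,0.93,0,0,0,0],[0.23,0.93,0,0,0,0],[0.23,0.93,0,0,0,0],[0.23,0.93,0,0,0,0],[0.23,0.93,0,0,0,0],[0.23,0.93,0,0,0,0],[0.23,0.93,0,0,0,0],[0.23,0.93,0,0,0,0],[0.23,0.93,0,0,0,0]]
  ]
}}

```text
time_s: 50.68
tool_pos: [0.4791, -0.0665, 0.2147]
orientation: [-0.387, -3.115, 0.0]
force: [0.1, -0.1, -5.5]
grip_width: 0.0531
finger_force: 30.0
```

Request:
{"op": "apply_moves", "data": {
  "series": [
    [[0.23,0.93,0,0,0,0],[0.23,0.93,0,0,0,0],[0.23,0.93,0,0,0,0],[0.23,0.93,0,0,0,0],[0.12,0.47,0,0,0,0],[0,0,0,0,0,0],[0,0,0,0,0,0],[0,0,0,0,0,0]]
  ]
}}

```text
time_s: 51.35
tool_pos: [0.4804, 0.0389, 0.2153]
orientation: [-0.389, -3.116, 0.001]
force: [-0.7, 0.4, -4.4]
grip_width: 0.0533
finger_force: 30.0
```

Request:
{"op": "apply_moves", "data": {
  "series": [
    [[0,0,0.5,0,0,0],[0,0,0.9,0,0,0],[0,0,0.9,0,0,0],[0,0,0.9,0,0,0],[0,0,0.9,0,0,0],[0,0,0.9,0,0,0],[0,0,0.5,0,0,0],[0,0,0.2,0,0,0],[0,0,0.1,0,0,0],[0,0,0,0,0,0],[0,0,0,0,0,0],[0,0,0,0,0,0]]
  ]
}}

```text
time_s: 52.35
tool_pos: [0.4819, 0.0393, 0.0718]
orientation: [0.389, 3.116, 0.001]
force: [0.1, 0.2, -3.3]
grip_width: 0.0535
finger_force: 30.0
```

```bash
python3 -c "
from m import *
go(.481,.0387,.066);print(get_obs()['force'])"
```

```text
units [ 0.03 -0.03  0.23] turn [ 0.01  0.01 -0.  ] at [0.4819 0.0393 0.0718] w 0.0535 t 52.35 q7 1.48
[ 0.14526676  0.21537792 -3.29278441]
```

Request:
{"op": "apply_moves", "data": {
  "series": [
    [[0.03,-0.02,0.09,0,0,0],[0,0,0.08,0,0,0],[0,0,0.05,0,0,0],[0,0,0,0,0,0],[0,0,0,0,0,0]]
  ]
}}

```text
time_s: 52.77
tool_pos: [0.4807, 0.0392, 0.066]
orientation: [0.388, 3.117, 0.001]
force: [-1.6, -0.6, 6.4]
grip_width: 0.0536
finger_force: 30.0
```

Request:
{"op": "apply_moves", "data": {
  "series": [
    [[0,0,0,0,0,0],[0,0,0,0,0,0],[0,0,0,0,0,0],[0,0,0,0,0,0],[0,0,0,0,0,0],[0,0,0,0,0,0]]
  ],
  "claw": -1
}}

```text
time_s: 53.27
tool_pos: [0.4805, 0.0391, 0.0655]
orientation: [0.388, 3.117, -0.0]
force: [-0.8, -0.0, -0.6]
grip_width: 0.0892
finger_force: 0.0
```

Request:
{"op": "apply_moves", "data": {
  "series": [
    [[0,0,-0.5,0,0,0],[0,0,-0.9,0,0,0],[0,0,-0.9,0,0,0],[0,0,-0.9,0,0,0],[0,0,-0.9,0,0,0],[0,0,-0.7,0,0,0]]
  ]
}}

```text
time_s: 53.77
tool_pos: [0.4806, 0.039, 0.1871]
orientation: [0.389, 3.117, 0.0]
force: [0.0, 0.5, 0.4]
grip_width: 0.093
finger_force: 0.0
```

```bash
python3 -c "
from m import *
go(.5665,-.342,.187)"
```

```text
units [ -7.07 -13.93   0.  ] turn [ 0.    0.01 -0.  ] at [0.4806 0.039  0.1871] w 0.093 t 53.77 q7 1.36
```

Request:
{"op": "apply_moves", "data": {
  "series": [
    [[-0.25,-0.5,0,0,0,0],[-0.41,-0.8,0,0,0,0],[-0.47,-0.93,0,0,0,0],[-0.47,-0.93,0,0,0,0],[-0.47,-0.93,0,0,0,0],[-0.47,-0.93,0,0,0,0],[-0.47,-0.93,0,0,0,0],[-0.47,-0.93,0,0,0,0],[-0.47,-0.93,0,0,0,0],[-0.47,-0.93,0,0,0,0],[-0.47,-0.93,0,0,0,0],[-0.47,-0.93,0,0,0,0]]
  ]
}}

```text
time_s: 54.77
tool_pos: [0.5453, -0.2519, 0.1853]
orientation: [-0.388, -3.117, -0.0]
force: [0.5, 0.8, 0.6]
grip_width: 0.0927
finger_force: 0.0
```

Request:
{"op": "apply_moves", "data": {
  "series": [
    [[-0.47,-0.93,0,0,0,0],[-0.47,-0.93,0,0,0,0],[-0.47,-0.93,0,0,0,0],[-0.3,-0.54,0,0,0,0],[0,0,0,0,0,0],[0,0,0,0,0,0],[0,0,0,0,0,0]]
  ]
}}

```text
time_s: 55.35
tool_pos: [0.5661, -0.3406, 0.1851]
orientation: [-0.387, -3.117, -0.002]
force: [0.2, 0.6, -0.2]
grip_width: 0.093
finger_force: 0.0
```

```bash
python3 -c "
from m import *
go(.5665,-.342,.065)"
```

```text
units [-0.03 -0.06  4.8 ] turn [ 0.01 -0.01  0.01] at [ 0.5661 -0.3406  0.1851] w 0.093 t 55.35 q7 2.04
```

Request:
{"op": "apply_moves", "data": {
  "series": [
    [[0,0,0.5,0,0,0],[0,0,0.9,0,0,0],[0,0,0.9,0,0,0],[0,0,0.9,0,0,0],[0,0,0.9,0,0,0],[0,0,0.5,0,0,0],[0,0,0.18,0,0,0],[0,0,0,0,0,0],[0,0,0,0,0,0]]
  ]
}}

```text
time_s: 56.1
tool_pos: [0.5667, -0.3418, 0.0665]
orientation: [0.388, 3.117, -0.0]
force: [-0.1, -0.4, -0.1]
grip_width: 0.0927
finger_force: 0.0
```

Request:
{"op": "apply_moves", "data": {
  "series": [
    [[0,0,0,0,0,0],[0,0,0,0,0,0],[0,0,0,0,0,0],[0,0,0,0,0,0],[0,0,0,0,0,0],[0,0,0,0,0,0],[0,0,0,0,0,0],[0,0,0,0,0,0]]
  ],
  "claw": 1
}}

```text
time_s: 56.77
tool_pos: [0.5665, -0.3418, 0.0661]
orientation: [0.388, 3.117, 0.0]
force: [1.0, 0.5, 2.0]
grip_width: 0.0534
finger_force: 30.0
```

Request:
{"op": "apply_moves", "data": {
  "series": [
    [[0,0,-0.3,0,0,0],[0,0,-0.7,0,0,0],[0,0,-0.9,0,0,0],[0,0,-0.9,0,0,0],[0,0,-0.9,0,0,0],[0,0,-0.9,0,0,0],[0,0,-0.9,0,0,0],[0,0,-0.5,0,0,0],[0,0,0,0,0,0]]
  ]
}}

```text
time_s: 57.52
tool_pos: [0.5673, -0.3428, 0.2188]
orientation: [0.388, 3.114, -0.002]
force: [0.4, -0.9, -4.1]
grip_width: 0.0531
finger_force: 30.0
```

```bash
python3 -c "
from m import *
go(.510,-.0367,.065)"
```

```text
units [ 5.25 11.31  6.12] turn [-0.01  0.04 -0.  ] at [ 0.5673 -0.3428  0.2188] w 0.0531 t 57.52 q7 2.03
```

Request:
{"op": "apply_moves", "data": {
  "series": [
    [[0.2,0.43,0,0,0,0],[0.37,0.8,0,0,0,0],[0.43,0.93,0,0,0,0],[0.43,0.93,0,0,0,0],[0.43,0.93,0,0,0,0],[0.43,0.93,0,0,0,0],[0.43,0.93,0,0,0,0],[0.43,0.93,0,0,0,0],[0.43,0.93,0,0,0,0],[0.43,0.93,0,0,0,0],[0.43,0.93,0,0,0,0],[0.43,0.93,0,0,0,0]]
  ]
}}

```text
time_s: 58.52
tool_pos: [0.511, -0.0549, 0.2144]
orientation: [-0.387, -3.115, 0.0]
force: [0.2, -0.7, -3.4]
grip_width: 0.0531
finger_force: 30.0
```

Request:
{"op": "apply_moves", "data": {
  "series": [
    [[0.23,0.5,0,0,0,0],[0.15,0.28,0,0,0,0],[0,0,0,0,0,0],[0,0,0,0,0,0],[0,0,0,0,0,0]]
  ]
}}

```text
time_s: 58.93
tool_pos: [0.5083, -0.0367, 0.2157]
orientation: [-0.39, -3.117, 0.001]
force: [0.0, 0.3, -3.6]
grip_width: 0.053
finger_force: 30.0
```

Request:
{"op": "apply_moves", "data": {
  "series": [
    [[0,0,0.5,0,0,0],[0,0,0.9,0,0,0],[0,0,0.9,0,0,0],[0,0,0.9,0,0,0],[0,0,0.9,0,0,0],[0,0,0.9,0,0,0],[0,0,0.5,0,0,0],[0,0,0.2,0,0,0],[0,0,0.1,0,0,0],[0,0,0,0,0,0],[0,0,0,0,0,0],[0,0,0,0,0,0]]
  ]
}}

```text
time_s: 59.93
tool_pos: [0.5092, -0.0358, 0.0719]
orientation: [0.389, 3.116, 0.0]
force: [-0.5, -0.3, -2.0]
grip_width: 0.0531
finger_force: 30.0
```

```bash
python3 -c "
from m import *
go(.510,-.0367,.066);print(get_obs()['force'])"
```

```text
units [-0.04 -0.03  0.23] turn [ 0.    0.02 -0.  ] at [ 0.5092 -0.0358  0.0719] w 0.0531 t 59.93 q7 1.63
[-0.47571055 -0.33207683 -1.98921357]
```

Request:
{"op": "apply_moves", "data": {
  "series": [
    [[-0.03,-0.03,0.09,0,0,0],[0,0,0.08,0,0,0],[0,0,0.05,0,0,0],[0,0,0,0,0,0],[0,0,0,0,0,0]]
  ]
}}

```text
time_s: 60.35
tool_pos: [0.5096, -0.0364, 0.066]
orientation: [0.388, 3.116, 0.001]
force: [-0.9, 0.5, 5.2]
grip_width: 0.053
finger_force: 30.0
```

Request:
{"op": "apply_moves", "data": {
  "series": [
    [[0,0,0,0,0,0],[0,0,0,0,0,0],[0,0,0,0,0,0],[0,0,0,0,0,0],[0,0,0,0,0,0],[0,0,0,0,0,0]]
  ],
  "claw": -1
}}

```text
time_s: 60.85
tool_pos: [0.509, -0.0365, 0.0654]
orientation: [-0.388, -3.117, 0.0]
force: [-0.8, 0.2, -0.1]
grip_width: 0.0883
finger_force: 0.0
```

Request:
{"op": "apply_moves", "data": {
  "series": [
    [[0,0,-0.5,0,0,0],[0,0,-0.9,0,0,0],[0,0,-0.9,0,0,0],[0,0,-0.9,0,0,0],[0,0,-0.9,0,0,0],[0,0,-0.9,0,0,0],[0,0,-0.5,0,0,0],[0,-0.9,0,0,0,0],[0,-0.9,0,0,0,0],[0,-0.9,0,0,0,0],[0,-0.9,0,0,0,0],[0,-0.9,0,0,0,0]]
  ]
}}

```text
time_s: 61.85
tool_pos: [0.481, -0.1464, 0.203]
orientation: [0.388, 3.117, 0.0]
force: [0.1, -0.9, -0.4]
grip_width: 0.0929
finger_force: 0.0
```

Request:
{"op": "apply_moves", "data": {
  "series": [
    [[0,-0.9,0,0,0,0],[0,-0.9,0,0,0,0],[0,-0.9,0,0,0,0],[0,-0.9,0,0,0,0],[0,-0.9,0,0,0,0],[0,-0.5,0,0,0,0],[0,0,0,0,0,0],[0,0,0,0,0,0]]
  ]
}}

```text
time_s: 62.52
tool_pos: [0.4505, -0.2669, 0.2029]
orientation: [-0.391, -3.117, -0.0]
force: [1.0, -0.4, -0.6]
grip_width: 0.0931
finger_force: 0.0
```

```bash
python3 -c "
from m import *
t,_=snap('top','t12');s,_=snap('scene','s12');ct=cam('top')
g=cv2.Canny(cv2.cvtColor(t,cv2.COLOR_RGB2GRAY),30,80);yy,xx=np.nonzero(g)
for c,q in(('blue',(.542,.092)),('red',(.481,.039)),('yellow',(.51,-.037))):
    uv=proj(ct,[*q,.128]);k=np.hypot(xx-uv[0],yy-uv[1])<20;print(c,circ(ct,np.c_[xx[k],yy[k]],.128,.027,.0012))
cv2.imwrite('pics/c12.png',np.hstack([cv2.resize(t[120:280,60:320,::-1],(420,258)),cv2.resize(s[150:280,220:432,::-1],(380,258))]))
"
```

```text
blue (array([0.5394148 , 0.09266993]), np.int64(48), 240)
red (array([0.48361152, 0.03933099]), np.int64(59), 250)
yellow (array([ 0.51107151, -0.03424694]), np.int64(63), 226)
```

View pics/c12.png

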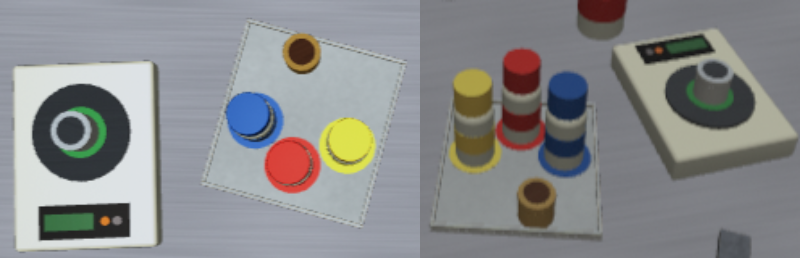

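All three jars stand upright on their own spots, the tin is centred on the plate, the brass tin hasn't been touched and the gripper is clear.

```bash
python3 -c "
from workcell import close_job
print(close_job())"
```

```text
the job is handed in; nothing more can be done
None
```

I handed the job in at about 63 s of the 138 s allowed: the tin stands centred on the scale, each jar is back on its own colour spot to within about 3 mm (my camera measurement), and I left the brass tin alone.

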